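# Put the specimens away dry in the desiccator

### The job

Put the samples away in the desiccator: lift off its lid and lay it flat, flange down, in the middle of the green mat, then stand each metallographic mount from the bench, polished face up, in its own free pocket of the rack and stand the drying canister, the spare objective and the hardness block (whichever are there) upright on the bare white plate in front of the rack. Finally put the lid back on, centred and flat on the flange all round. Leave the mounts already stored and the other things on the bench where they are.

Things in the scene. Friction and masses are not known exactly. Their poses are not given: they have to be found in the camera images.
- desiccator: fixed blue round bowl, 276 mm across its flat flange (21 mm wide, top 106 mm above the bench). In it, 6 mm below the flange top, a flat white perforated plate (z 100 mm), 234 mm across. A fixed grey rack, 98 x 125 x 12 mm, stands on it with its centre at x = 46 mm; the plate is bare from x = -117 to -3 mm, the side towards the robot. Origin: centre of the underside, z up; yaw within 0.45 rad of 0
- lid: loose lid, 0.44 to 0.66 kg, at the start on the flange: clear hollow dome 276 mm across with a flat 8 mm thick flange (white on top), 86 mm high, over 60 mm of room inside; on top a black upright round knob, 36 mm diameter, from 86 to 124 mm above the origin. Origin: centre of its flat underside, z up; its yaw does not matter
- mat: green flat mat, fixed on the bench, 290 x 290 x 3 mm, where the lid is laid; origin at the centre of its underside
- pocket0 (a point): pocket 0 of the rack: centre of its floor, 104 mm above the bench; the pocket is 36 mm across and 8 mm deep, its floor 4 mm above the plate; at x = 18.5, y = -41 mm of the desiccator, whose axes it shares
- pocket1 (a point): pocket 1 of the rack: centre of its floor, 104 mm above the bench; the pocket is 36 mm across and 8 mm deep, its floor 4 mm above the plate; at x = 18.5, y = 0 mm of the desiccator, whose axes it shares
- pocket2 (a point): pocket 2 of the rack: centre of its floor, 104 mm above the bench; the pocket is 36 mm across and 8 mm deep, its floor 4 mm above the plate; at x = 18.5, y = 41 mm of the desiccator, whose axes it shares
- pocket3 (a point): pocket 3 of the rack: centre of its floor, 104 mm above the bench; the pocket is 36 mm across and 8 mm deep, its floor 4 mm above the plate; at x = 73.5, y = -41 mm of the desiccator, whose axes it shares
- pocket4 (a point): pocket 4 of the rack: centre of its floor, 104 mm above the bench; the pocket is 36 mm across and 8 mm deep, its floor 4 mm above the plate; at x = 73.5, y = 0 mm of the desiccator, whose axes it shares
- pocket5 (a point): pocket 5 of the rack: centre of its floor, 104 mm above the bench; the pocket is 36 mm across and 8 mm deep, its floor 4 mm above the plate; at x = 73.5, y = 41 mm of the desiccator, whose axes it shares
- mount1: polished metallographic mount on the bench: upright black resin cylinder, 30 mm diameter, 22 mm high, a round steel section showing in its polished top face; origin at the centre of its underside, z up out of the polished face; may be absent
- mount2: polished metallographic mount on the bench: upright black resin cylinder, 30 mm diameter, 22 mm high, a rectangular steel section showing in its polished top face; origin at the centre of its underside, z up out of the polished face; may be absent
- mount3: polished metallographic mount on the bench: upright dark red resin cylinder, 30 mm diameter, 22 mm high, a T-shaped steel section showing in its polished top face; origin at the centre of its underside, z up out of the polished face; may be absent
- mount4: polished metallographic mount on the bench: upright dark green resin cylinder, 30 mm diameter, 22 mm high, two round steel sections showing in its polished top face; origin at the centre of its underside, z up out of the polished face; may be absent
- stored1: mount stored earlier, same form as the others (30 mm diameter, 22 mm high), standing in one of the rack's pockets; not to be moved; origin at the centre of its underside; may be absent
- stored2: mount stored earlier, same form as the others (30 mm diameter, 22 mm high), standing in one of the rack's pockets; not to be moved; origin at the centre of its underside; may be absent
- canister: drying (silica gel) canister: upright aluminium tin, 40 mm diameter, 42 mm high, orange band, holes in its top; origin at the centre of its underside; may be absent
- objective: spare microscope objective standing nose up in its black base cap: cap 38 mm diameter and 12 mm high, above it a steel barrel 28 mm in diameter from 12 to 38 mm height, nose 17 mm in diameter up to 50 mm, yellow ring; origin at the centre of its underside; may be absent
- block: hardness reference block lying flat: steel, 38 x 38 x 12 mm, sides along its x and y, brass strip along one edge of its top; origin at the centre of its underside; may be absent
- oil: small amber oil bottle with black cap, 26 mm diameter, 55 mm high, among the items; not part of the job; origin at the centre of its underside
- jar: white jar with yellow cap, 44 mm diameter, 36 mm high, among the items; not part of the job; origin at the centre of its underside
- pen: white pen with a blue end, 140 mm long, 10 mm thick, lying beyond the mat; not part of the job; origin at the centre of its underside
- tape: red tape dispenser, 150 x 60 x 80 mm, at the far side of the bench; not part of the job; origin at the centre of its underside
- slidebox: blue slide box, 85 x 80 x 34 mm, behind the desiccator; not part of the job; origin at the centre of its underside
- blower: black rubber air blower standing nozzle up, 58 mm diameter, 100 mm high, at the far side; not part of the job; origin at the centre of its underside
Mind the look-alikes: they are no part of the job. Leave any yellow look-alike of the mount4 alone.

How it is judged:
On the way, in this order (a step that is already met when the one before it is completed fails the run):
1. the lid lies flat on the green mat, let go (horizontal distance between lid and mat below 0.05 m and height (world z) of lid below 0.008 m and angle between lid's own z axis and vertical below 0.05 rad and contact force between the fingers and lid below 0.5 N), for 0.2 s.
2. with the lid off, every mount of the bench is in a pocket and every accessory on the plate ((distance between mount1 and pocket0 below 0.007 m or distance between mount1 and pocket1 below 0.007 m or distance between mount1 and pocket2 below 0.007 m or distance between mount1 and pocket3 below 0.007 m or distance between mount1 and pocket4 below 0.007 m or distance between mount1 and pocket5 below 0.007 m) and angle between each of mount1, mount2, mount3, mount4, canister, objective, block's own z axis and vertical below 0.15 rad and (distance between mount2 and pocket0 below 0.007 m or distance between mount2 and pocket1 below 0.007 m or distance between mount2 and pocket2 below 0.007 m or distance between mount2 and pocket3 below 0.007 m or distance between mount2 and pocket4 below 0.007 m or distance between mount2 and pocket5 below 0.007 m) and (distance between mount3 and pocket0 below 0.007 m or distance between mount3 and pocket1 below 0.007 m or distance between mount3 and pocket2 below 0.007 m or distance between mount3 and pocket3 below 0.007 m or distance between mount3 and pocket4 below 0.007 m or distance between mount3 and pocket5 below 0.007 m) and (distance between mount4 and pocket0 below 0.007 m or distance between mount4 and pocket1 below 0.007 m or distance between mount4 and pocket2 below 0.007 m or distance between mount4 and pocket3 below 0.007 m or distance between mount4 and pocket4 below 0.007 m or distance between mount4 and pocket5 below 0.007 m) and horizontal distance between each of canister, objective, block and desiccator below 0.105 m and z of canister in the frame of desiccator between 0.096 and 0.1035 m and z of objective in the frame of desiccator between 0.096 and 0.1035 m and z of block in the frame of desiccator between 0.096 and 0.1035 m and horizontal distance between lid and desiccator above 0.28 m), for 0.2 s.
At the end, for the whole second after the job is handed in: Each mount from the bench stands in its own pocket (within 7 mm of its floor centre, tilt under 0.15 rad); each accessory stands on the white plate (within 105 mm of the axis, tilt under 0.15 rad); lid on the flange, centred to 10 mm, level to 0.03 rad and at rest; all let go ((distance between mount1 and pocket0 below 0.007 m or distance between mount1 and pocket1 below 0.007 m or distance between mount1 and pocket2 below 0.007 m or distance between mount1 and pocket3 below 0.007 m or distance between mount1 and pocket4 below 0.007 m or distance between mount1 and pocket5 below 0.007 m) and angle between each of mount1, mount2, mount3, mount4, canister, objective, block's own z axis and vertical below 0.15 rad and (distance between mount2 and pocket0 below 0.007 m or distance between mount2 and pocket1 below 0.007 m or distance between mount2 and pocket2 below 0.007 m or distance between mount2 and pocket3 below 0.007 m or distance between mount2 and pocket4 below 0.007 m or distance between mount2 and pocket5 below 0.007 m) and (distance between mount3 and pocket0 below 0.007 m or distance between mount3 and pocket1 below 0.007 m or distance between mount3 and pocket2 below 0.007 m or distance between mount3 and pocket3 below 0.007 m or distance between mount3 and pocket4 below 0.007 m or distance between mount3 and pocket5 below 0.007 m) and (distance between mount4 and pocket0 below 0.007 m or distance between mount4 and pocket1 below 0.007 m or distance between mount4 and pocket2 below 0.007 m or distance between mount4 and pocket3 below 0.007 m or distance between mount4 and pocket4 below 0.007 m or distance between mount4 and pocket5 below 0.007 m) and horizontal distance between each of canister, objective, block and desiccator below 0.105 m and z of canister in the frame of desiccator between 0.096 and 0.1035 m and z of objective in the frame of desiccator between 0.096 and 0.1035 m and z of block in the frame of desiccator between 0.096 and 0.1035 m and horizontal distance between lid and desiccator below 0.01 m and z of lid in the frame of desiccator between 0.103 and 0.1085 m and angle between lid's own z axis and vertical below 0.03 rad and linear speed of lid below 0.02 m/s); the robot touches nothing.
It fails at once if a mount stored earlier is taken or knocked out of its pocket (distance of any of stored1, stored2 from where it was at the start of the episode above 0.015 m).
It fails at once if a bystander on the bench is shoved by more than 30 mm (distance of any of oil, jar, pen, tape, slidebox, blower from where it was at the start of the episode above 0.03 m).
Of mount1, mount2, mount3, mount4 only 2 to 4 are there at a start; the rules pass over those that are not, and their reading is None.
Of canister, objective, block only 2 to 3 are there at a start; the rules pass over those that are not, and their reading is None.
Of stored1, stored2 only 1 to 2 are there at a start; the rules pass over those that are not, and their reading is None.
At some moment in a run one of mount1, mount2, mount3, mount4, canister, objective, block may be knocked a few centimetres aside while the robot is not near it.
It also fails if it takes over 210 s, if anything falls off the work surface, if the arm or the gripper's body presses on something with over 40 N, if the wrist force passes 120 N, or if a joint passes its speed limit or range.

### The arm

A 6-joint arm with a two-finger parallel gripper is mounted at the origin on the work surface. World frame = base frame: x ahead of the robot, y to its left, z up, the work surface at z = 0. Lengths are in m, angles in rad, forces in N, time in s.
With the tool pointing down it reaches from about 0.375 to 0.975 m from the base axis. Payload 3.8 kg.
Tool frame: the origin (TCP) lies between the finger pads; the fingertips stand 8 mm ahead of it and the grasp point (between the pads) lies 11 mm behind it (tcp_to_tips is the distance from the TCP to the fingertips, in m); z points along the fingers, y is the line along which they close (so a half turn about z gives the same grasp; the last joint's range is limited). The gripper opens to 85 mm and grips with 20 to 120 N. Pads are 22 mm wide; open, the fingers measure 114 mm over their backs; the gripper's body (76 mm by 85 mm) begins 54 mm behind the grasp point. The pads swing forward as they close: fully open they stand 13 mm farther back than shut.
Start: joints at [1.113, 0.264, 1.604, -0, 1.274, -0.037], TCP at [0.276, 0.616, 0.239] pointing down, gripper open.
Joint ranges: [-2.63, 2.63], [-0.94, 2.18], [0.31, 2.57], [-1.31, 4.45], [0, 2.66], [-2.55, 2.55]. Speed limits (rad/s): [2.57, 2.57, 3.14, 3.14, 3.14, 3.14].

### API

Orientations are given as a rotation vector (axis times angle).
In Python, from workcell import * gives the robot as it stands.
- The arm moves only by the tool move_arm, never from a script. Its argument "series" is one flat list of numbers, 7 for each row, row after row: the finger opening in cm, from 0 to 8.54, then the shift along the tool's x, y, z in cm, then the turn, a rotation vector about the tool's x, y, z in degrees. A call has 1 to 5 rows; each row shifts and turns the commanded pose from where the row before left it, along the tool's axes as they then stand; what a row does not reach is not made up. A row lasts 1/8 s, in which the tool goes at most 62.5 mm and 10.7 degrees, less where a joint would pass 70% of its speed; a pose out of reach is approached as far as the arm can. A call is refused whole if a number of a shift passes 6.25 or a number of a turn 10.7, either way. A call with a gripper value outside its range is refused whole. The fingers move at their own pace and stop on an object; "grip_force" is the grip in N (left out, the last holds). Time passes only in rows, so rows that do not move let the fingers close. It gives the time, the measured TCP pose, the force, the opening and the grip force at its end, in the units of the state.
- read_state(): the state, without advancing time (a new reading comes with each control period).
- read_camera(name): name is "scene" or "top" or "wrist"; returns the picture (420x560x3 uint8, red, green, blue); there is no depth.
- calibration(name): a dict with "camera_matrix" (3x3 intrinsics, pixels), "rvec" (rotation vector, rad) and "tvec" (3), from world to camera coordinates, as OpenCV has them. Camera axes: x right, y down, z forward; pixel columns grow to the right and rows downward; lengths in m; the calibration is good to about 2 mm. A picture is of the moment at which its call begins: read the wrist's pose just before it. calibration takes no time and is no camera call; for the wrist camera it gives the pose at the moment of the call.
- finish_job(): hands the job in; it is judged then, once.
The state is a dict: "time": time; "q": joint angles; "joint_vel": joint speeds; "joint_torque": joint torques, N m; "tool_pos": TCP position; "tcp_rot": TCP orientation; "wrist_force": force on the tool from outside, world axes, zero at the start; "torque": the same for the moment, N m; "width": opening from 0.0 (shut) to 1.0 (fully open); "grip_force": force on a finger pad.
Only numpy, scipy, OpenCV 4.12 (cv2) and the standard library are available. Lean on these libraries where they do the work, as an engineer would, in place of code of your own. Each camera call takes 0.05 s, during which the arm holds its last target. There are 200 camera calls.

## Working session

There is one attempt and no reset: what is moved stays moved. The work goes in short steps, Python scripts to look and compute and a tool call to move; the robot and the scene stay as the last step left them, time stands still between calls to the robot, and variables do not carry over. Pictures are saved under pics/ and viewed, at most 14 in all, crops included, and the job is handed in when it is done.

Besides the shell and the picture viewer there is one more tool, called after ">>>" in YAML: its name, and indented under it one key for each argument. move_arm: Moves the arm, as the interface text tells. Its arguments: {"type":"object","properties":{"series":{"type":"array"},"grip_force":{"type":"number"}},"required":["series"]}

```bash
ls; mkdir -p pics; python3 - <<'E'
from workcell import *
import cv2
s=read_state(); print(s)
for n in ["top","scene"]:
    im=read_camera(n); cv2.imwrite(f"pics/{n}0.png",im[:,:,::-1]); c=calibration(n); print(n,c)
E
```

```text
pics
{'time': 0.0, 'q': array([ 1.11307829e+00,  2.64778205e-01,  1.60539228e+00,  1.50745577e-05,
        1.27370444e+00, -3.69056848e-02]), 'joint_vel': array([ 0.00022743, -0.00134152, -0.0003689 , -0.0004494 ,  0.00061013,
       -0.00253453]), 'joint_torque': array([ 1.15151906e-03, -5.15143204e+01, -3.67299736e+01, -2.75940656e-04,
        1.34132768e-02, -2.11412788e-05]), 'tool_pos': array([0.27541946, 0.615461  , 0.23793526]), 'tcp_rot': array([-0.65603084, -3.07174512,  0.00346973]), 'wrist_force': array([-0.25313217,  0.3825099 , -0.25794099]), 'torque': array([-0.01239196, -0.00706864, -0.03661387]), 'grip_force': 0.0, 'width': 0.9988226717042104}
top {'camera_matrix': array([[525.95735046,   0.        , 276.78763381],
       [  0.        , 525.95735046, 204.22781889],
       [  0.        ,   0.        ,   1.        ]]), 'rvec': array([ 2.13521123, -2.07132875,  0.2315586 ]), 'tvec': array([-0.00569814,  0.59335286,  1.59461841])}
scene {'camera_matrix': array([[407.45991784,   0.        , 278.00254608],
       [  0.        , 407.45991784, 205.75618593],
       [  0.        ,   0.        ,   1.        ]]), 'rvec': array([ 2.14595407,  0.79565413, -0.39109431]), 'tvec': array([-0.46248568, -0.1836587 ,  1.34060618])}
```

View pics/top0.png

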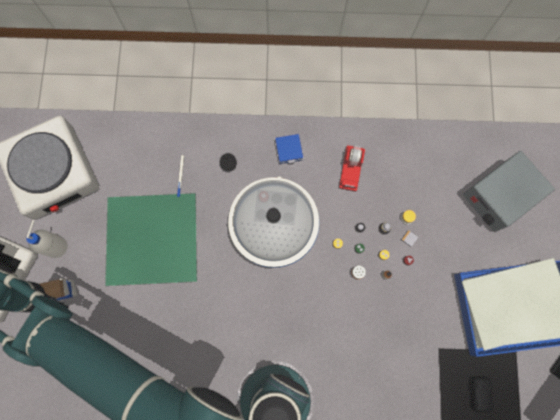

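View pics/scene0.png

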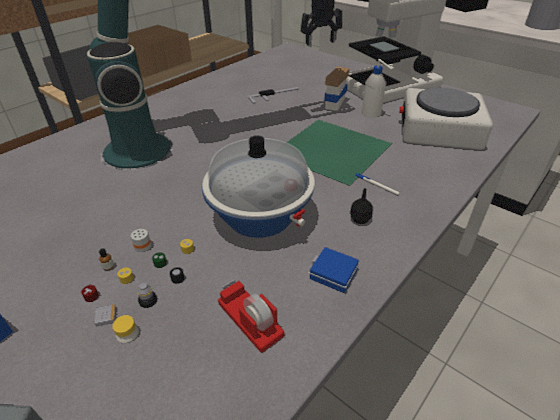

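The top view shows the mat at (152,240), the lid knob at (273,215), and the item cluster spanning (335–415, 210–280). I'll crop the cluster and the desiccator for a closer look.

```bash
cat > h.py <<'E'
from workcell import *
import numpy as np, cv2
from scipy.spatial.transform import Rotation as R
def cam(n):
    c=calibration(n); return np.array(c["camera_matrix"]),cv2.Rodrigues(np.array(c["rvec"]))[0],np.array(c["tvec"])
def ray(C,u,v,z):
    K,Rm,t=C; o=-Rm.T@t; d=Rm.T@np.linalg.inv(K)@np.array([u,v,1.]); return o+d*(z-o[2])/d[2]
def px(C,p):
    K,Rm,t=C; q=K@(Rm@np.asarray(p,float)+t); return q[:2]/q[2]
def blobs(mask,amin=15):
    n,l,s,c=cv2.connectedComponentsWithStats(mask.astype(np.uint8)); return [(c[i],s[i]) for i in range(1,n) if s[i][4]>=amin]
E
python3 - <<'E'
from h import *
im=cv2.imread("pics/top0.png")
a=cv2.resize(im[195:290,325:425],None,fx=5.9,fy=5.9,interpolation=cv2.INTER_CUBIC)
cv2.imwrite("pics/cropA.png",a)
b=cv2.resize(im[170:275,220:330],None,fx=5.5,fy=5.5,interpolation=cv2.INTER_CUBIC)
cv2.imwrite("pics/cropB.png",b)
C=cam("top")
hsv=cv2.cvtColor(im,cv2.COLOR_BGR2HSV)
g=cv2.inRange(hsv,(60,80,40),(90,255,200)); 
for c,s in blobs(g,2000): print("mat",c,s,ray(C,*c,0.003))
sub=np.zeros(im.shape[:2],np.uint8); sub[170:275,220:330]=1
k=(im.max(2)<50)&(sub>0)
for c,s in blobs(k,20): print("knob",c,s,ray(C,*c,.23))
w=((im.min(2)>185)&(sub>0)).astype(np.uint8)
ys,xs=np.nonzero(w); print(len(xs))
cn=max(cv2.findContours(w,cv2.RETR_EXTERNAL,cv2.CHAIN_APPROX_NONE)[0],key=len)
e=cv2.fitEllipse(cn); print("flange",e, ray(C,*e[0],.114))
E
```

```text
mat [150.85674493 239.35946412] [ 107  195   89   90 7539] [0.47872688 0.41575303 0.003     ]
1513
flange ((273.364990234375, 221.43711853027344), (87.97142791748047, 89.56786346435547), 90.88114929199219) [0.52850318 0.02084062 0.114     ]
```

View pics/cropA.png

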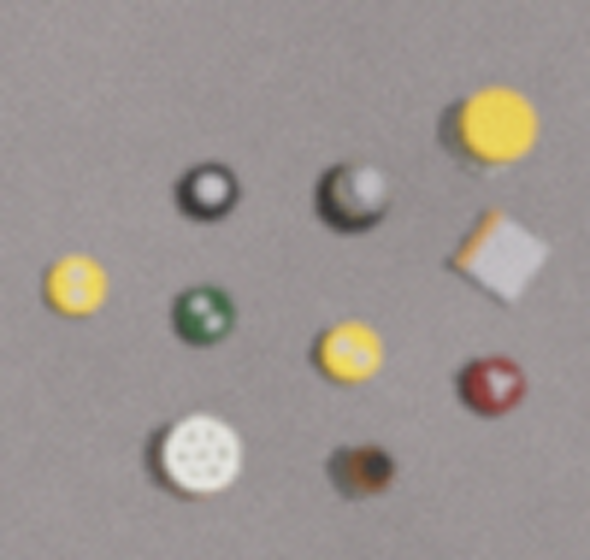

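View pics/cropB.png

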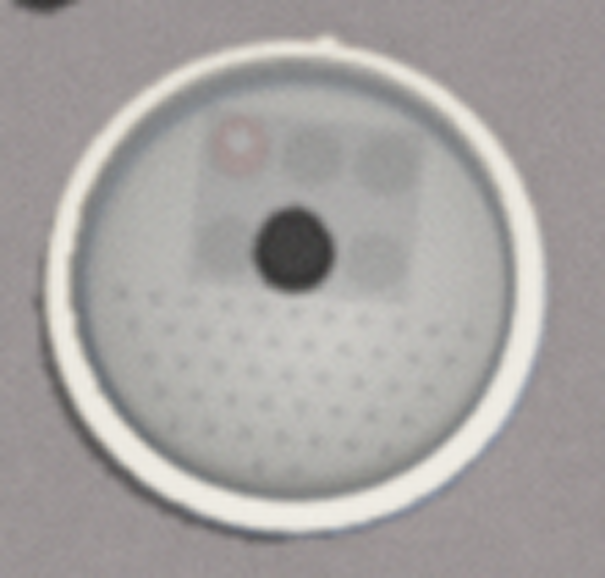

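Crop A (source px): 
- Black mount1 with round section at (360.6,227), green mount4 at (359.6,248), red mount3 at (408.6,260). 
- Canister at (359,272), objective at (386,227), block at (410.5,238.5). 
- Look-alikes to leave alone: yellow mounts at (338,243) and (384,255). Also not part of the job: jar (409,216) and oil (388,274).

Crop B: the knob is at (273.5,215.5), and a red stored mount sits in pocket5. Pocket1 is hidden by the knob.

```bash
cat >> h.py <<'E'
def items(im,C,verbose=True):
    # top-view: things in the cluster, by contrast to the grey bench
    roi=(slice(170,310),slice(322,450))
    lab=cv2.cvtColor(im,cv2.COLOR_BGR2LAB).astype(float)[roi]
    d=np.linalg.norm((lab-np.median(lab,(0,1)))*[.6,1,1],axis=2)>14
    out=[]
    for c,s in blobs(d,20):
        c=c+[322,170]; out.append((c,s))
        m=im[int(c[1])-1:int(c[1])+2,int(c[0])-1:int(c[0])+2].mean((0,1))
        if verbose: print("blob",c.round(1),s[2:],m.round(),ray(C,*c,.022).round(4))
    return out
def go(x,y,z,s=None):
    "cm shifts for tool aligned with x_t=+Y, y_t=+X, z_t=-Z, and turn needed"
    s=s or read_state(); p=s["tool_pos"]; Rm=R.from_rotvec(s["tcp_rot"])
    print("shift",(Rm.inv().apply(np.array([x,y,z])-p)*100).round(2),"pos",p.round(4),"yt",np.degrees(np.arctan2(*Rm.as_matrix()[[1,0],1])).round(2),"zt",Rm.as_matrix()[:,2].round(3))
E
python3 - <<'E'
from h import *
im=cv2.imread("pics/top0.png");C=cam("top")
items(im,C)
k=np.zeros(im.shape[:2],bool); k[205:227,262:286]=im[205:227,262:286].max(2)<75
for c,s in blobs(k,20): print("knob",c,s,ray(C,*c,.228))
for r in (-.138,.138): print(px(C,[.5285+r,.0208,.114]),px(C,[.5285,.0208+r,.114]))
# scene view knob
si=cv2.imread("pics/scene0.png");S=cam("scene")
k=np.zeros(im.shape[:2],bool); k[130:165,240:275]=si[130:165,240:275].max(2)<60
for c,s in blobs(k,20): print("knob scene",c,s, px(S,[.5285,.0208,.211]))
go(.52,.021,.31)
E
```

```text
blob [349.  179.8] [ 23  22 418] [ 67.  71. 209.] [ 0.6924 -0.2216  0.022 ]
blob [407.6 216. ] [ 17  14 178] [ 90. 210. 233.] [ 0.5772 -0.4105  0.022 ]
blob [359.5 227.2] [12 11 84] [162. 160. 163.] [ 0.5356 -0.2553  0.022 ]
blob [382.3 229.4] [13 12 79] [ 89.  98. 103.] [ 0.5306 -0.3284  0.022 ]
blob [409.1 237.6] [ 18  15 140] [189. 185. 189.] [ 0.5066 -0.4136  0.022 ]
blob [337.5 243. ] [12 11 99] [143. 206. 222.] [ 0.4823 -0.1849  0.022 ]
blob [358.8 248.2] [11 11 80] [112. 132. 111.] [ 0.4676 -0.2527  0.022 ]
blob [383.5 254.3] [ 13  11 109] [147. 205. 222.] [ 0.4506 -0.331   0.022 ]
blob [407.3 260.1] [12 11 90] [ 95.  95. 150.] [ 0.4344 -0.4063  0.022 ]
blob [357.6 271.8] [ 17  15 175] [211. 217. 218.] [ 0.3927 -0.2486  0.022 ]
blob [385.7 274.3] [12 10 85] [ 60.  81. 110.] [ 0.3875 -0.337   0.022 ]
knob [273.02272727 215.21212121] [267 209  13  13 132] [0.52464602 0.02111152 0.228     ]
[271.91466327 266.87554865] [318.75521798 222.79805462]
[274.78755472 177.69015805] [228.04336112 220.08029596]
knob scene [256.49683544 146.80063291] [248 136  18  22 316] [255.4812575  145.47533266]
shift [-46.61 -44.29  -7.11] pos [0.2754 0.6155 0.2381] yt 65.89 zt [-0.001 -0.002 -1.   ]
```

>>> move_arm:
  series: [8.5,0,0,-1.5,0,0,10.6,8.5,0,0,-1.5,0,0,10.6,8.5,0,0,-1.5,0,0,10.6,8.5,0,0,-1.5,0,0,10.6,8.5,0,0,-1.5,0,0,10.6]
  grip_force: 80

```text
time: 0.72
tool_pos: [0.2756, 0.6158, 0.3139]
tcp_rot: [1.965, 2.451, -0.002]
wrist_force: [0.2, 0.6, 0.0]
width: 0.999
grip_force: 0.0
```

>>> move_arm:
  series: [8.5,0,0,0,0,0,10.0,8.5,0,0,0,0,0,2.9,8.5,0,0,0,0,0,0]

```text
time: 1.1
tool_pos: [0.2756, 0.6158, 0.3136]
tcp_rot: [2.221, 2.222, -0.002]
wrist_force: [0.5, 0.2, 0.5]
width: 0.991
grip_force: 0.0
```

>>> move_arm:
  series: [8.5,-5.4,2.28,0,0,0,0,8.5,-5.4,2.28,0,0,0,0,8.5,-5.4,2.28,0,0,0,0,8.5,-5.4,2.28,0,0,0,0,8.5,-5.4,2.28,0,0,0,0]

```text
time: 1.72
tool_pos: [0.39, 0.3442, 0.3141]
tcp_rot: [2.22, 2.223, -0.0]
wrist_force: [0.9, -0.1, -0.6]
width: 0.996
grip_force: 0.0
```

>>> move_arm:
  series: [8.5,-5.4,2.28,0,0,0,0,8.5,-5.4,2.28,0,0,0,0,8.5,-5.4,2.28,0,0,0,0,8.5,-5.4,2.28,0,0,0,0,8.5,-5.4,2.28,0,0,0,0]

```text
time: 2.35
tool_pos: [0.5039, 0.0742, 0.3142]
tcp_rot: [2.22, 2.223, 0.001]
wrist_force: [0.0, 0.2, 0.2]
width: 0.999
grip_force: 0.0
```

>>> move_arm:
  series: [8.5,-5.4,2.28,0,0,0,0,8.5,0,0,0,0,0,0,8.5,0,0,0,0,0,0]

```text
time: 2.72
tool_pos: [0.5261, 0.0221, 0.3139]
tcp_rot: [-2.221, -2.22, 0.0]
wrist_force: [-0.3, 0.5, 0.1]
width: 0.994
grip_force: 0.0
```

```bash
python3 - <<'E'
from h import *
go(.526,.021,.209)
im=read_camera("wrist"); cv2.imwrite("pics/w1.png",im[:,:,::-1])
C=cam("wrist"); print(px(C,[.526,.021,.23]), -C[1].T@C[2])
k=im.max(2)<60
for c,s in blobs(k,200): print(c,s,ray(C,*c,.23).round(4))
E
```

```text
shift [-0.12  0.   10.49] pos [0.5261 0.0221 0.3139] yt -0.04 zt [-0.001  0.001 -1.   ]
[275.82315513 226.38247641] [0.52592173 0.10421044 0.44989537]
[462.1922675   38.41657959] [ 429   11   76   56 2871] [0.6398 0.1438 0.23  ]
[95.99645413 84.21642918] [    0    41   244    89 15229] [0.4114 0.1177 0.23  ]
[325.04966887  46.92384106] [299  41  48  18 302] [0.5563 0.1391 0.23  ]
[453.36627907 180.02034884] [431 164  64  44 344] [0.65   0.0557 0.23  ]
[284.1168 216.9344] [ 259  187   50   61 2500] [0.532  0.0283 0.23  ]
[294.87402039 368.590468  ] [    0   194   560   226 40705] [ 0.5425 -0.1101  0.23  ]
[243.368 333.656] [235 325  18  23 250] [ 0.4992 -0.0738  0.23  ]
[284.27106227 335.78754579] [276 326  18  24 273] [ 0.5331 -0.0759  0.23  ]
```

View pics/w1.png

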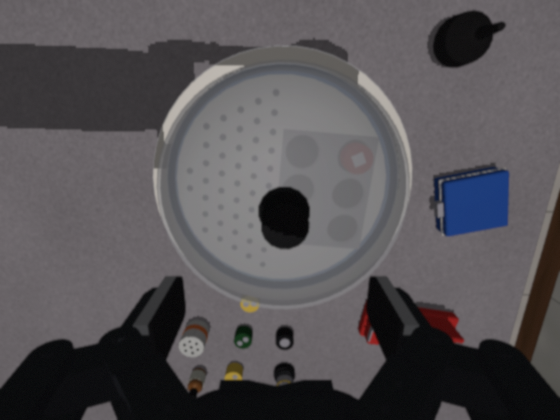

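The wrist view has the knob top near (285,225), i.e. x≈0.53. Only pocket5 is occupied (red mount at (356,157)); pocket1, at (300,187), is empty. I'll descend now.

>>> move_arm:
  series: [8.5,0,0.3,3,0,0,0,8.5,0,0,3,0,0,0,8.5,0,0,3,0,0,0,8.5,0,0,1.6,0,0,0,8.5,0,0,0,0,0,0]

```text
time: 3.4
tool_pos: [0.5283, 0.0231, 0.2071]
tcp_rot: [-2.218, -2.222, 0.003]
wrist_force: [-0.9, 0.9, 0.4]
width: 0.993
grip_force: 0.0
```

>>> move_arm:
  series: [3.0,0,0,0,0,0,0,3.0,0,0,0,0,0,0,3.0,0,0,0,0,0,0,3.0,0,0,0,0,0,0,3.0,0,0,0,0,0,0]

```text
time: 4.03
tool_pos: [0.5311, 0.022, 0.2103]
tcp_rot: [2.22, 2.219, 0.005]
wrist_force: [2.0, 0.2, 5.6]
width: 0.392
grip_force: 80.4
```

>>> move_arm:
  series: [3.0,0,0,0,0,0,0,3.0,0,0,0,0,0,0,3.0,0,0,0,0,0,0]

```text
time: 4.4
tool_pos: [0.5311, 0.022, 0.2103]
tcp_rot: [2.22, 2.219, 0.005]
wrist_force: [1.3, -0.1, 5.6]
width: 0.397
grip_force: 80.4
```

>>> move_arm:
  series: [3.0,0,0,-0.7,0,0,0,3.0,0,0,-1.5,0,0,0,3.0,0,0,-2.5,0,0,0,3.0,0,0,-3,0,0,0,3.0,0,0,-2,0,0,0]

```text
time: 5.03
tool_pos: [0.5295, 0.0221, 0.3069]
tcp_rot: [2.221, 2.221, 0.001]
wrist_force: [1.0, -0.0, -4.5]
width: 0.402
grip_force: 80.4
```

```bash
python3 - <<'E'
from h import *
s=read_state();print(s["wrist_force"],s["width"],s["grip_force"]);go(.479,.416,.108)
E
```

```text
[ 0.97550279 -0.04603248 -4.52561547] 0.4020501352229719 80.42171359062195
shift [39.39 -5.07 19.89] pos [0.5295 0.0221 0.3069] yt -0.01 zt [ 0.001  0.    -1.   ]
```

>>> move_arm:
  series: [3.0,2,-0.3,0,0,0,0,3.0,4,-0.5,0,0,0,0,3.0,4.6,-0.6,0,0,0,0,3.0,4.6,-0.6,0,0,0,0,3.0,4.6,-0.6,0,0,0,0]

```text
time: 5.65
tool_pos: [0.5027, 0.2213, 0.3051]
tcp_rot: [-2.222, -2.221, 0.002]
wrist_force: [0.8, -0.1, -4.6]
width: 0.402
grip_force: 80.4
```

>>> move_arm:
  series: [3.0,4.6,-0.6,0,0,0,0,3.0,4.6,-0.6,0,0,0,0,3.0,4.4,-0.6,0,0,0,0,3.0,4,-0.5,0,0,0,0,3.0,2,-0.2,0,0,0,0]

```text
time: 6.28
tool_pos: [0.4775, 0.4178, 0.3046]
tcp_rot: [-2.219, -2.223, 0.003]
wrist_force: [0.6, -1.3, -4.7]
width: 0.398
grip_force: 80.3
```

>>> move_arm:
  series: [3.0,0,0,4,0,0,0,3.0,0,0,5,0,0,0,3.0,0,0,5,0,0,0,3.0,0,0,4,0,0,0,3.0,0,0,0.8,0,0,0]

```text
time: 6.9
tool_pos: [0.476, 0.4132, 0.1129]
tcp_rot: [-2.222, -2.22, 0.015]
wrist_force: [-1.0, -0.0, -4.9]
width: 0.397
grip_force: 81.0
```

>>> move_arm:
  series: [3.0,0,0,0.4,0,0,0,3.0,0,0,0.3,0,0,0,3.0,0,0,0,0,0,0]

```text
time: 7.28
tool_pos: [0.4795, 0.4168, 0.1122]
tcp_rot: [2.221, 2.221, 0.005]
wrist_force: [-0.2, -0.3, -3.9]
width: 0.396
grip_force: 81.0
```

>>> move_arm:
  series: [3.0,0,0,0,0,0,0,3.0,0,0,0,0,0,0]

```text
time: 7.52
tool_pos: [0.4788, 0.4163, 0.111]
tcp_rot: [2.221, 2.221, 0.002]
wrist_force: [-0.3, 0.7, -5.0]
width: 0.393
grip_force: 81.0
```

```bash
python3 - <<'E'
from h import *
s=read_state();print(s["wrist_force"],s["torque"]);go(.479,.416,.107)
im=read_camera("scene")[:,:,::-1]; cv2.imwrite("pics/s2.png",cv2.resize(im[60:260,180:440],None,fx=3,fy=3))
E
```

```text
[-0.26895141  0.67735477 -5.02168803] [0.05271284 0.01851746 0.07042583]
shift [-0.03  0.02  0.4 ] pos [0.4788 0.4163 0.111 ] yt -0.0 zt [ 0.001  0.001 -1.   ]
```

View pics/s2.png

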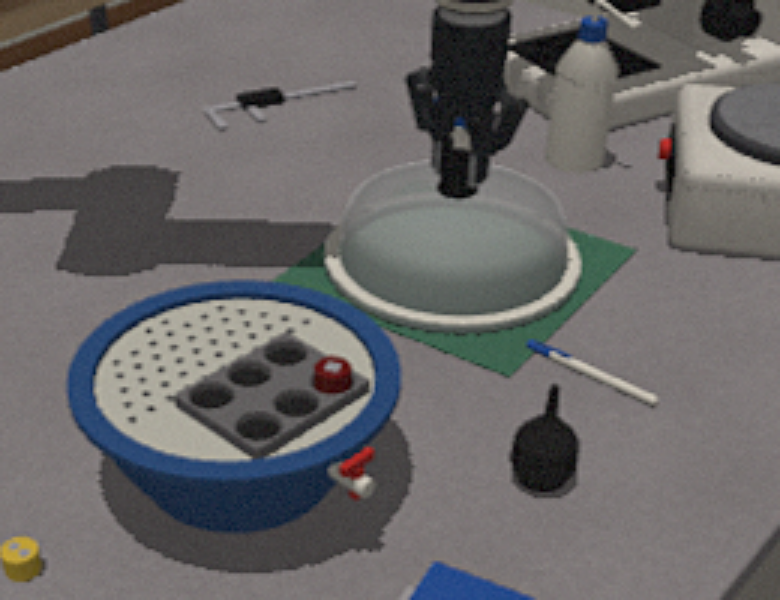

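The lid is held level just above the mat, and pockets 0–4 are free. I'll lower the last few mm.

>>> move_arm:
  series: [3.0,0,0,0.3,0,0,0,3.0,0,0,0.2,0,0,0,3.0,0,0,0,0,0,0,3.0,0,0,0,0,0,0]

```text
time: 8.07
tool_pos: [0.4786, 0.4163, 0.1074]
tcp_rot: [2.221, 2.221, 0.001]
wrist_force: [-4.5, -3.0, 6.0]
width: 0.4
grip_force: 82.4
```

>>> move_arm:
  series: [4.5,0,0,0,0,0,0,6.0,0,0,0,0,0,0,8.5,0,0,0,0,0,0,8.5,0,0,0,0,0,0,8.5,0,0,0,0,0,0]
  grip_force: 40

```text
time: 8.7
tool_pos: [0.4785, 0.416, 0.1051]
tcp_rot: [-2.222, -2.221, 0.0]
wrist_force: [0.0, -0.1, 0.1]
width: 0.993
grip_force: 0.0
```

>>> move_arm:
  series: [8.5,0,0,-3,0,0,0,8.5,0,0,-5,0,0,0,8.5,0,0,-5,0,0,0,8.5,0,0,-4,0,0,0,8.5,0,0,0,0,0,0]

```text
time: 9.32
tool_pos: [0.4805, 0.4177, 0.2808]
tcp_rot: [2.221, 2.221, 0.015]
wrist_force: [0.1, 0.4, 0.2]
width: 0.993
grip_force: 0.0
```

```bash
python3 - <<'E'
from h import *
im=np.ascontiguousarray(read_camera("top")[:,:,::-1]); cv2.imwrite("pics/top2.png",im); C=cam("top")
cv2.imwrite("pics/cropC.png",cv2.resize(im[165:280,215:335],None,fx=5,fy=5,interpolation=cv2.INTER_CUBIC))
hsv=cv2.cvtColor(im,cv2.COLOR_BGR2HSV)
sub=np.zeros(im.shape[:2],bool); sub[165:280,215:335]=1
bl=(cv2.inRange(hsv,(100,100,30),(125,255,255))>0)&sub
cn=max(cv2.findContours(bl.astype(np.uint8),cv2.RETR_EXTERNAL,cv2.CHAIN_APPROX_NONE)[0],key=len)
e=cv2.fitEllipse(cn);print("blue outer",e,ray(C,*e[0],.106))
wh=((im.min(2)>150)&sub).astype(np.uint8)
cn=max(cv2.findContours(wh,cv2.RETR_EXTERNAL,cv2.CHAIN_APPROX_NONE)[0],key=len)
print("hull plate",cv2.minEnclosingCircle(cn))
(c,r)=cv2.minEnclosingCircle(cn);print(ray(C,*c,.1))
rm=((im.max(2)<150)&sub&~bl)
for b,s in blobs(rm,200): print("dark",b,s)
items(im,C)
go(.5,0,.25)
E
```

```text
blue outer ((273.44329833984375, 222.71221923828125), (86.58934020996094, 88.2530288696289), 79.5273208618164) [0.52607392 0.02056473 0.106     ]
hull plate ((274.5, 222.0), 82.39700317382812)
[0.52952207 0.01746022 0.1       ]
dark [275.59917355 206.94545455] [ 255  186   51   39 1210]
dark [242.66804979 249.24896266] [227 212  55  57 241]
blob [349.1 179.8] [ 23  22 420] [ 70.  73. 216.] [ 0.6923 -0.2217  0.022 ]
blob [407.5 216. ] [ 18  14 183] [ 94. 217. 237.] [ 0.577  -0.4103  0.022 ]
blob [359.6 227.2] [12 11 88] [169. 167. 170.] [ 0.5355 -0.2555  0.022 ]
blob [382.4 229.4] [13 12 81] [ 92. 101. 107.] [ 0.5306 -0.3287  0.022 ]
blob [409.  237.7] [ 18  15 140] [196. 193. 197.] [ 0.5065 -0.4135  0.022 ]
blob [337.3 243.1] [ 12  11 102] [149. 214. 228.] [ 0.482  -0.1843  0.022 ]
blob [358.8 248.1] [11 11 84] [117. 137. 116.] [ 0.468  -0.2529  0.022 ]
blob [383.4 254.3] [ 13  11 110] [153. 213. 227.] [ 0.4505 -0.3309  0.022 ]
blob [407.4 260.1] [12 11 90] [100. 101. 157.] [ 0.4344 -0.4064  0.022 ]
blob [357.4 271.8] [ 17  15 174] [218. 224. 224.] [ 0.3927 -0.2482  0.022 ]
blob [385.7 274.4] [12 10 91] [ 61.  83. 114.] [ 0.3873 -0.337   0.022 ]
shift [-41.69   2.05   2.67] pos [0.4794 0.4168 0.2778] yt -0.01 zt [ 0.004  0.003 -1.   ]
```

View pics/cropC.png

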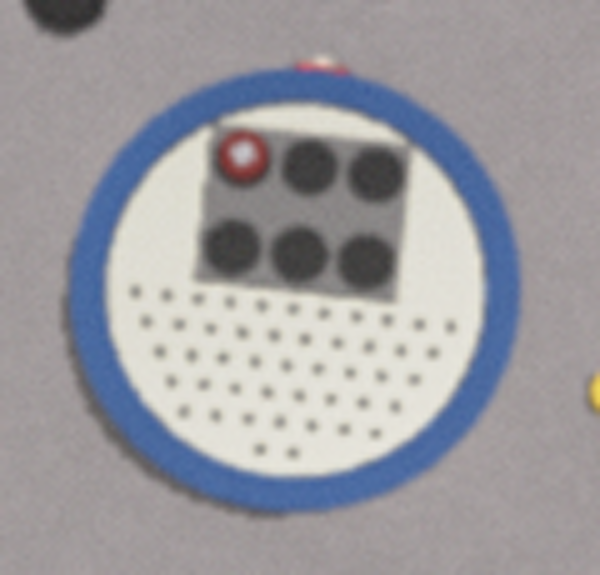

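```bash
cat >> h.py <<'E'
P=np.array([[18.5,-41],[18.5,0],[18.5,41],[73.5,-41],[73.5,0],[73.5,41]])/1000
def fitpose(src,dst):
    a=src-src.mean(0);b=dst-dst.mean(0)
    th=np.arctan2((a[:,0]*b[:,1]-a[:,1]*b[:,0]).sum(),(a*b).sum())
    M=np.array([[np.cos(th),-np.sin(th)],[np.sin(th),np.cos(th)]]); t=dst.mean(0)-M@src.mean(0)
    return th,t,np.linalg.norm((M@src.T).T+t-dst,axis=1)
def des(v,D):  # desiccator -> world
    th,t=D; return np.array([[np.cos(th),-np.sin(th)],[np.sin(th),np.cos(th)]])@np.array(v)+t
E
python3 - <<'E'
from h import *
im=cv2.imread("pics/top2.png");C=cam("top")
sub=np.zeros(im.shape[:2],bool); sub[185:230,250:305]=1
bs=[(c,s) for c,s in blobs((im.max(2)<95)&sub,25)]
D0=(-.1,np.array([.528,.0206]))
src,dst=[],[]
for c,s in bs:
    w=ray(C,*c,.111)[:2]; d=[np.linalg.norm(des(p,D0)-w) for p in P]; i=int(np.argmin(d)); print(i,c.round(1),s[4],w.round(4),round(d[i],4))
    if i!=5: src.append(P[i]);dst.append(w)
print(fitpose(np.array(src),np.array(dst)))
E
```

```text
4 [276.4 198. ] 91 [0.6026 0.0139] 0.0016
3 [289.6 199.5] 90 [ 0.5992 -0.0269] 0.0023
2 [261.  214.1] 94 [0.5509 0.0594] 0.0004
1 [274.6 215.5] 91 [0.5476 0.0178] 0.0016
0 [287.7 216.9] 92 [ 0.5444 -0.0224] 0.0021
(np.float64(-0.07929231549897056), array([0.52921668, 0.01975063]), array([1.23052824e-04, 2.32820827e-05, 2.85552343e-04, 4.76890035e-04,
       1.82232123e-04]))
```

>>> move_arm:
  series: [8.5,-5.5,0,0,0,0,0,8.5,-5.6,0,0,0,0,0,8.5,-5.6,0,0,0,0,0,8.5,-5.6,0,0,0,0,0,8.5,-5.6,0,0,0,0,0]

```text
time: 10.0
tool_pos: [0.4771, 0.1351, 0.2731]
tcp_rot: [-2.22, -2.221, 0.004]
wrist_force: [1.2, 0.0, -0.1]
width: 0.998
grip_force: 0.0
```

>>> move_arm:
  series: [8.5,-5.6,0,0,0,0,0,8.5,-5.6,0,0,0,0,0,8.5,-5.6,0,0,0,0,0,8.5,-5.6,0,0,0,0,0,8.5,-5.6,0,0,0,0,0]

```text
time: 10.62
tool_pos: [0.4771, -0.1444, 0.2732]
tcp_rot: [-2.22, -2.219, 0.002]
wrist_force: [0.7, -0.6, 0.1]
width: 0.994
grip_force: 0.0
```

>>> move_arm:
  series: [8.5,-5.6,0,1,0,0,0,8.5,-5.6,0,2,0,0,0,8.5,0,0,0,0,0,0,8.5,0,0,0,0,0,0]

```text
time: 11.12
tool_pos: [0.4774, -0.2543, 0.2435]
tcp_rot: [-2.22, -2.218, 0.001]
wrist_force: [0.7, -1.1, 0.4]
width: 0.996
grip_force: 0.0
```

```bash
python3 - <<'E'
from h import *
go(.535,-.255,.2)
C=cam("wrist"); im=np.ascontiguousarray(read_camera("wrist")[:,:,::-1]); cv2.imwrite("pics/w2.png",im)
for n,p in dict(m1=(.537,-.255),m4=(.47,-.253),m3=(.436,-.406)).items(): print(n,px(C,[*p,.022]).round(1))
E
```

```text
shift [-0.08  5.77  4.33] pos [ 0.4774 -0.2543  0.2435] yt -0.07 zt [-0.003  0.002 -1.   ]
m1 [328.5 183. ]
m4 [269.7 181.3]
m3 [244.1 297.8]
```

View pics/w2.png

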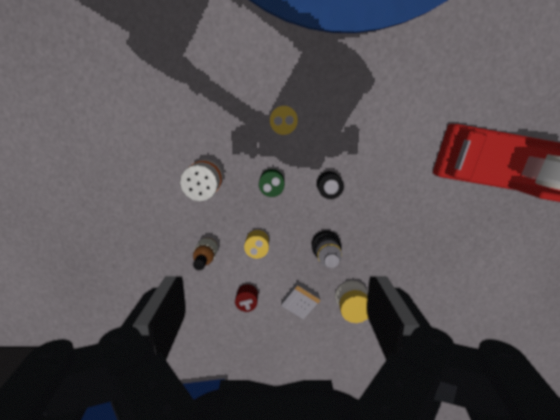

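The wrist view agrees with the top view to about 2 mm: mount4 (271,183), mount1 (330,185), red mount3 (246,298), block (300,301), objective (329,250), canister (200,183). Next I'll grasp mount4.

>>> move_arm:
  series: [5,0,-0.6,4,0,0,0,5,0,0,5,0,0,0,5,0,0,5,0,0,0,5,0,0,3,0,0,0,5,0,0,0,0,0,0]

```text
time: 11.8
tool_pos: [0.4705, -0.2521, 0.0729]
tcp_rot: [-2.215, -2.22, 0.002]
wrist_force: [0.9, 0.5, 0.1]
width: 0.589
grip_force: 0.0
```

```bash
python3 - <<'E'
from h import *
go(.471,-.2545,.019)
C=cam("wrist"); im=np.ascontiguousarray(read_camera("wrist")[:,:,::-1]); cv2.imwrite("pics/w3.png",im)
print(px(C,[.471,-.2545,.022]))
hsv=cv2.cvtColor(im,cv2.COLOR_BGR2HSV)
g=cv2.inRange(hsv,(50,90,20),(85,255,255))
for c,s in blobs(g,50): print(c,s,ray(C,*c,.022))
E
```

```text
shift [-0.26  0.08  5.39] pos [ 0.4705 -0.2521  0.0729] yt 0.12 zt [-0.005  0.003 -1.   ]
[276.88844765 245.91914249]
[277.76063446 241.70656092] [ 256  218   44   51 1387] [ 0.47154337 -0.25159191  0.022     ]
```

View pics/w3.png

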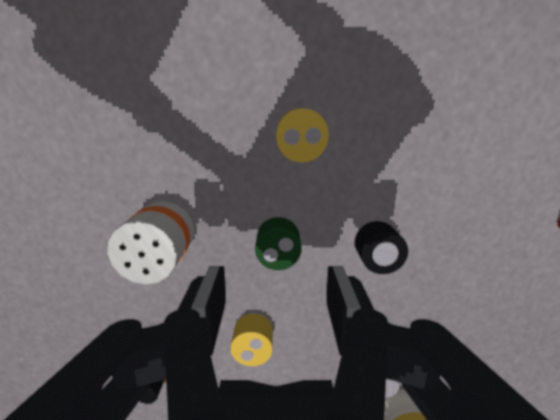

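>>> move_arm:
  series: [5,-0.2,0.1,2.4,0,0,0,5,-0.1,0,1.5,0,0,0,5,0,0,1.2,0,0,0,5,0,0,0,0,0,0,5,0,0,0,0,0,0]

```text
time: 12.48
tool_pos: [0.4738, -0.2581, 0.0248]
tcp_rot: [2.221, 2.221, 0.0]
wrist_force: [-0.5, -0.2, -0.1]
width: 0.583
grip_force: 0.0
```

>>> move_arm:
  series: [5,0.25,-0.2,0.55,0,0,0,5,0,0,0,0,0,0,2.5,0,0,0,0,0,0,2.5,0,0,0,0,0,0,2.5,0,0,0,0,0,0]

```text
time: 13.1
tool_pos: [0.4717, -0.2556, 0.0191]
tcp_rot: [2.221, 2.221, 0.0]
wrist_force: [-0.0, -0.1, 1.8]
width: 0.331
grip_force: 39.5
```

>>> move_arm:
  series: [2.5,0,0,0,0,0,0,2.5,0,0,0,0,0,0]

```text
time: 13.35
tool_pos: [0.4717, -0.2556, 0.0191]
tcp_rot: [2.221, 2.221, 0.0]
wrist_force: [0.3, 0.7, 2.3]
width: 0.327
grip_force: 39.6
```

>>> move_arm:
  series: [2.5,0,0,-3,0,0,0,2.5,0,0,-5,0,0,0,2.5,0,0,-5,0,0,0,2.5,0,0,-3,0,0,0,2.5,3,2,0,0,0,0]

```text
time: 13.98
tool_pos: [0.4929, -0.2275, 0.1824]
tcp_rot: [2.22, 2.213, 0.002]
wrist_force: [0.0, 0.6, -0.2]
width: 0.331
grip_force: 39.5
```

>>> move_arm:
  series: [2.5,5,3,0,0,0,0,2.5,5,3,0,0,0,0,2.5,5,3,0,0,0,0,2.5,4.8,1.8,0,0,0,0,2.5,0,0,0,0,0,0]

```text
time: 14.6
tool_pos: [0.6, -0.024, 0.1781]
tcp_rot: [-2.216, -2.226, -0.0]
wrist_force: [1.9, -0.9, -0.0]
width: 0.33
grip_force: 39.6
```

>>> move_arm:
  series: [2.5,0,0,0,0,0,0,2.5,0,0,0,0,0,0]

```text
time: 14.85
tool_pos: [0.5988, -0.0286, 0.1784]
tcp_rot: [-2.223, -2.219, 0.001]
wrist_force: [0.3, 0.0, -0.0]
width: 0.327
grip_force: 39.6
```

```bash
python3 - <<'E'
from h import *
go(.5992,-.0269,.123)
C=cam("wrist"); im=np.ascontiguousarray(read_camera("wrist")[:,:,::-1]); cv2.imwrite("pics/w4.png",im)
D=(-.0793,np.array([.5292,.0198]))
for i in range(6): print(i,des(P[i],D).round(4),px(C,[*des(P[i],D),.112]).round(1))
for c,s in blobs(im.max(2)<60,150): print(c.round(1),s)
E
```

```text
shift [0.17 0.05 5.54] pos [ 0.5988 -0.0286  0.1784] yt -0.09 zt [-0.001 -0.    -1.   ]
0 [ 0.5444 -0.0225] [195.  224.8]
1 [0.5476 0.0183] [194.8 164.2]
2 [0.5509 0.0592] [194.7  95.4]
3 [ 0.5992 -0.0269] [276.4 230.7]
4 [0.6025 0.014 ] [281.5 170.9]
5 [0.6057 0.0548] [287.2 103. ]
[200.2  96.6] [ 170   67   59   60 2685]
[277.9  97.3] [262  72  52  63 577]
[199.9 164.8] [ 173  138   54   54 2234]
[285.2 170.5] [ 258  143   56   56 2435]
[198.9 223.3] [ 173  200   53   48 1945]
[275.9 358.2] [   14   206   524   214 40208]
```

View pics/w4.png

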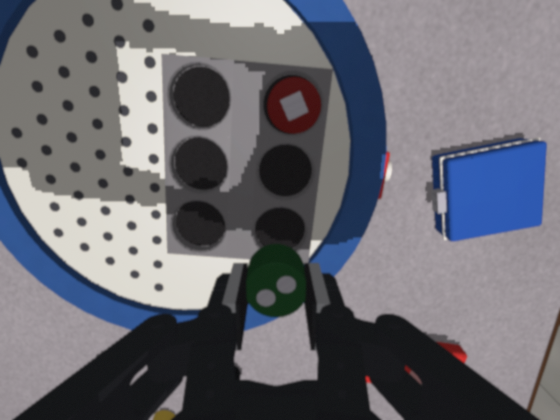

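>>> move_arm:
  series: [2.5,0.17,0.24,2,0,0,0,2.5,0,0,2,0,0,0,2.5,0,0,0.9,0,0,0,2.5,0,0,0,0,0,0,2.5,0,0,0,0,0,0]

```text
time: 15.52
tool_pos: [0.6022, -0.0258, 0.13]
tcp_rot: [2.221, 2.221, 0.0]
wrist_force: [0.8, -0.2, -0.2]
width: 0.328
grip_force: 39.6
```

>>> move_arm:
  series: [2.5,0,0,0.3,0,0,0,2.5,0,0,0.2,0,0,0,2.5,0,0,0,0,0,0]

```text
time: 15.9
tool_pos: [0.6018, -0.0257, 0.1248]
tcp_rot: [2.222, 2.221, -0.0]
wrist_force: [-0.1, 0.0, 0.0]
width: 0.329
grip_force: 39.6
```

>>> move_arm:
  series: [2.5,-0.1,-0.05,0.15,0,0,0,2.5,0,0,0,0,0,0,4.2,0,0,0,0,0,0,4.2,0,0,0,0,0,0,4.2,0,0,0,0,0,0]

```text
time: 16.52
tool_pos: [0.6014, -0.0267, 0.1233]
tcp_rot: [2.222, 2.221, 0.0]
wrist_force: [0.2, -0.3, -0.6]
width: 0.493
grip_force: 0.0
```

>>> move_arm:
  series: [4.2,0,0,-2,0,0,0,4.2,0,0,-4,0,0,0,4.2,0,0,-4,0,0,0]

```text
time: 16.9
tool_pos: [0.6014, -0.0268, 0.2257]
tcp_rot: [2.221, 2.221, 0.001]
wrist_force: [0.7, -0.2, -0.1]
width: 0.489
grip_force: 0.0
```

```bash
python3 - <<'E'
from h import *
go(.538,-.256,.2)
C=cam("wrist"); im=np.ascontiguousarray(read_camera("wrist")[:,:,::-1]); cv2.imwrite("pics/w5.png",im)
print(px(C,[.6012,-.0269,.126]))
hsv=cv2.cvtColor(im,cv2.COLOR_BGR2HSV)
for c,s in blobs(cv2.inRange(hsv,(50,90,20),(85,255,255)),50): print(c,s)
im=np.ascontiguousarray(read_camera("top")[:,:,::-1]);items(im,cam("top"))
E
```

```text
shift [-22.92  -6.34   2.57] pos [ 0.6014 -0.0268  0.2257] yt -0.01 zt [ 0.001 -0.    -1.   ]
[275.26533439 217.18123716]
[275.20597652 212.63180363] [257 194  37  41 937]
blob [349.1 179.8] [ 23  22 420] [ 69.  72. 218.] [ 0.6923 -0.2217  0.022 ]
blob [407.4 216. ] [ 17  14 183] [ 96. 219. 239.] [ 0.5771 -0.4101  0.022 ]
blob [359.5 227.4] [12 11 92] [172. 169. 173.] [ 0.5351 -0.2554  0.022 ]
blob [382.3 229.4] [13 12 80] [ 94. 103. 109.] [ 0.5305 -0.3285  0.022 ]
blob [409.  237.7] [ 18  15 142] [199. 197. 201.] [ 0.5064 -0.4134  0.022 ]
blob [337.2 243.1] [ 12  11 105] [150. 216. 230.] [ 0.4821 -0.1841  0.022 ]
blob [383.4 254.3] [ 13  11 110] [156. 216. 230.] [ 0.4505 -0.3309  0.022 ]
blob [407.4 260.1] [12 11 91] [102. 102. 159.] [ 0.4345 -0.4065  0.022 ]
blob [357.5 271.8] [ 17  15 177] [221. 226. 226.] [ 0.3927 -0.2483  0.022 ]
blob [385.8 274.3] [12 10 89] [ 63.  85. 116.] [ 0.3875 -0.3373  0.022 ]
```

>>> move_arm:
  series: [5,-4.6,-1.25,0,0,0,0,5,-4.6,-1.25,0,0,0,0,5,-4.6,-1.25,0,0,0,0,5,-4.6,-1.25,1,0,0,0,5,-4.7,-1.25,3,0,0,0]

```text
time: 17.62
tool_pos: [0.5401, -0.2601, 0.1862]
tcp_rot: [2.217, 2.217, 0.003]
wrist_force: [0.7, -0.8, -0.8]
width: 0.585
grip_force: 0.0
```

>>> move_arm:
  series: [5,0,0,5,0,0,0,5,0,0,5,0,0,0,5,0,0,1.5,0,0,0,5,0,0,0,0,0,0,5,0,0,0,0,0,0]

```text
time: 18.25
tool_pos: [0.5408, -0.2585, 0.0709]
tcp_rot: [2.218, 2.219, 0.002]
wrist_force: [-0.4, -0.0, -0.5]
width: 0.584
grip_force: 0.0
```

```bash
cat >> h.py <<'E'
def topface(mask,amin,near,C,z,d):
    "wrist view: blob nearest to pixel near; its top face centre (lower end of blob) -> point at z"
    b=[(np.hypot(*(c-near)),c,s) for c,s in blobs(mask,amin)]
    _,c,s=min(b,key=lambda t:t[0]); w=s[2]; u=s[0]+w/2; v=s[1]+s[3]-0.48*w
    p=ray(C,u,v,z); print("face",(round(u,1),round(v,1)),s,p.round(4)); return p
E
python3 - <<'E'
from h import *
go(.5388,-.258,.019)
C=cam("wrist"); im=np.ascontiguousarray(read_camera("wrist")[:,:,::-1]); cv2.imwrite("pics/w6.png",im)
n=px(C,[.5388,-.258,.022]); print(n)
for c,s in blobs(im.max(2)<60,150): print(c.round(1),s)
E
```

```text
shift [ 0.06 -0.22  5.19] pos [ 0.5408 -0.2585  0.0709] yt 0.02 zt [ 0.004 -0.002 -1.   ]
[272.25585445 242.57592771]
[274.  236.2] [ 251  212   47   53 1554]
[267.6 371.9] [    5   267   542   153 37368]
[274.6 324.8] [ 250  307   50   42 1283]
```

>>> move_arm:
  series: [5,0.05,-0.05,2.5,0,0,0,5,0,0,2,0,0,0,5,0,0,0.65,0,0,0,5,0,0,0,0,0,0,5,0,0,0,0,0,0]

```text
time: 18.92
tool_pos: [0.5389, -0.2576, 0.0175]
tcp_rot: [2.221, 2.22, 0.001]
wrist_force: [-0.5, 1.1, 0.1]
width: 0.585
grip_force: 0.0
```

>>> move_arm:
  series: [2.5,0,0,0,0,0,0,2.5,0,0,0,0,0,0,2.5,0,0,0,0,0,0,2.5,0,0,0,0,0,0]

```text
time: 19.42
tool_pos: [0.5391, -0.2577, 0.0178]
tcp_rot: [2.22, 2.22, 0.001]
wrist_force: [0.2, -0.1, 5.8]
width: 0.331
grip_force: 39.7
```

>>> move_arm:
  series: [2.5,0,0,-3,0,0,0,2.5,0,0,-5,0,0,0,2.5,0,0,-5,0,0,0,2.5,0,0,-3.2,0,0,0,2.5,3,0.2,0,0,0,0]

```text
time: 20.05
tool_pos: [0.5426, -0.2294, 0.1829]
tcp_rot: [2.219, 2.213, 0.003]
wrist_force: [1.0, 0.1, -1.2]
width: 0.329
grip_force: 39.5
```

>>> move_arm:
  series: [2.5,5.5,0.2,0,0,0,0,2.5,5.5,0.2,0,0,0,0,2.5,5.5,0.2,0,0,0,0,2.5,5.5,0.2,0,0,0,0,2.5,2.6,0.05,0,0,0,0]

```text
time: 20.68
tool_pos: [0.5481, 0.0214, 0.1783]
tcp_rot: [-2.218, -2.223, 0.0]
wrist_force: [0.0, 0.0, -0.3]
width: 0.328
grip_force: 39.5
```

>>> move_arm:
  series: [2.5,0,0,2,0,0,0,2.5,0,0,1.5,0,0,0,2.5,0,0,0,0,0,0,2.5,0,0,0,0,0,0]

```text
time: 21.18
tool_pos: [0.5489, 0.0183, 0.1438]
tcp_rot: [-2.223, -2.22, 0.0]
wrist_force: [0.3, 0.3, -0.6]
width: 0.331
grip_force: 39.5
```

```bash
python3 - <<'E'
from h import *
go(.5496,.0183,.123)
C=cam("wrist"); im=np.ascontiguousarray(read_camera("wrist")[:,:,::-1]); cv2.imwrite("pics/w7.png",im)
D=(-.0793,np.array([.5312,.0198]))
for i in range(6): print(i,des(P[i],D).round(4),px(C,[*des(P[i],D),.112]).round(1))
for c,s in blobs(im.max(2)<60,150): print(c.round(1),s)
E
```

```text
shift [0.   0.07 2.08] pos [0.5489 0.0183 0.1438] yt -0.06 zt [-0. -0. -1.]
0 [ 0.5464 -0.0225] [271.7 315.4]
1 [0.5496 0.0183] [276.9 255.3]
2 [0.5529 0.0592] [283.  186.2]
3 [ 0.6012 -0.0269] [359.9 321.2]
4 [0.6045 0.014 ] [371.3 262. ]
5 [0.6077 0.0548] [384.4 193.9]
[536.   14.6] [ 508    0   52   34 1504]
[284.2 186. ] [ 250  153   70   67 3686]
[378.7 193.5] [ 351  161   63   72 2421]
[277.1 358.6] [   14   226   524   194 41543]
[371.  261.5] [ 340  234   62   56 2700]
```

Predicted pocket pixels match within about 1 px. Lowering into pocket1.

>>> move_arm:
  series: [2.5,0,0.07,1.2,0,0,0,2.5,0,0,0.8,0,0,0,2.5,0,0,0,0,0,0,2.5,0,0,0,0,0,0]

```text
time: 21.72
tool_pos: [0.5494, 0.0188, 0.1236]
tcp_rot: [-2.221, -2.221, 0.0]
wrist_force: [0.3, 0.8, 0.0]
width: 0.327
grip_force: 39.5
```

>>> move_arm:
  series: [4.2,0,0,0,0,0,0,4.2,0,0,0,0,0,0,4.2,0,0,0,0,0,0]

```text
time: 22.1
tool_pos: [0.5497, 0.0188, 0.124]
tcp_rot: [2.221, 2.221, 0.0]
wrist_force: [0.4, -0.4, -0.8]
width: 0.494
grip_force: 0.0
```

>>> move_arm:
  series: [4.2,0,0,-2,0,0,0,4.2,0,0,-4,0,0,0,4.2,0,0,-4,0,0,0]

```text
time: 22.48
tool_pos: [0.5492, 0.0188, 0.2245]
tcp_rot: [-2.221, -2.221, 0.001]
wrist_force: [1.0, -0.8, 0.2]
width: 0.493
grip_force: 0.0
```

```bash
python3 - <<'E'
from h import *
C=cam("wrist"); im=np.ascontiguousarray(read_camera("wrist")[:,:,::-1]); cv2.imwrite("pics/w8.png",im)
print(px(C,[.5496,.0183,.126]))
for c,s in blobs(im.max(2)<60,150): print(c.round(1),s)
im=np.ascontiguousarray(read_camera("top")[:,:,::-1]);items(im,cam("top"))
go(.438,-.409,.2)
E
```

```text
[276.37883658 218.07631805]
[490.2  22.3] [ 452    0   93   53 3476]
[121.  159.5] [113 109  29 115 299]
[312.1 182.4] [ 254  134  124  105 9732]
[272.7 258.1] [ 253  240   40   37 1162]
[276.5 369.4] [    9   245   535   175 36264]
blob [349.  179.8] [ 23  22 419] [ 69.  72. 216.] [ 0.6924 -0.2217  0.022 ]
blob [407.6 216. ] [ 18  14 184] [ 94. 217. 237.] [ 0.5772 -0.4106  0.022 ]
blob [382.4 229.5] [13 12 79] [ 94. 103. 109.] [ 0.5304 -0.3287  0.022 ]
blob [409.1 237.6] [ 18  15 139] [198. 194. 198.] [ 0.5068 -0.4137  0.022 ]
blob [337.2 243. ] [ 12  11 103] [150. 214. 228.] [ 0.4823 -0.184   0.022 ]
blob [383.4 254.3] [ 13  11 110] [155. 214. 228.] [ 0.4506 -0.3308  0.022 ]
blob [407.4 260.1] [12 11 92] [ 99. 100. 156.] [ 0.4344 -0.4065  0.022 ]
blob [357.4 271.8] [ 17  15 175] [219. 224. 225.] [ 0.3927 -0.2481  0.022 ]
blob [385.7 274.3] [12 10 90] [ 63.  84. 116.] [ 0.3875 -0.3371  0.022 ]
shift [-42.78 -11.53   2.87] pos [0.5531 0.0187 0.2298] yt -0.01 zt [ 0.01 -0.   -1.  ]
```

>>> move_arm:
  series: [4.4,-5.35,-1.4,0,0,0,0,4.4,-5.35,-1.4,0,0,0,0,4.4,-5.35,-1.4,0,0,0,0,4.4,-5.35,-1.4,0,0,0,0,4.4,-5.35,-1.4,0,0,0,0]

```text
time: 23.2
tool_pos: [0.4786, -0.2502, 0.2233]
tcp_rot: [-2.221, -2.221, -0.0]
wrist_force: [1.0, -0.4, 0.1]
width: 0.512
grip_force: 0.0
```

>>> move_arm:
  series: [4.4,-5.35,-1.4,0,0,0,0,4.4,-5.35,-1.4,1,0,0,0,4.4,-5.35,-1.4,2,0,0,0,4.4,0,0,5,0,0,0,4.4,0,0,5,0,0,0]

```text
time: 23.82
tool_pos: [0.437, -0.4104, 0.0924]
tcp_rot: [2.223, 2.218, 0.0]
wrist_force: [-0.0, 0.3, -1.0]
width: 0.515
grip_force: 0.0
```

>>> move_arm:
  series: [4.4,0,0,2,0,0,0,4.4,0,0,0,0,0,0,4.4,0,0,0,0,0,0,4.4,0,0,0,0,0,0]

```text
time: 24.32
tool_pos: [0.439, -0.4105, 0.0764]
tcp_rot: [2.218, 2.218, -0.0]
wrist_force: [-0.6, -0.2, 0.1]
width: 0.514
grip_force: 0.0
```

```bash
python3 - <<'E'
from h import *
go(.438,-.409,.019)
C=cam("wrist"); im=np.ascontiguousarray(read_camera("wrist")[:,:,::-1]); cv2.imwrite("pics/w9.png",im)
n=px(C,[.438,-.409,.022]); print(n)
hsv=cv2.cvtColor(im,cv2.COLOR_BGR2HSV)
m=cv2.inRange(hsv,(0,120,20),(6,255,255))|cv2.inRange(hsv,(172,120,20),(180,255,255))
topface(m,100,n,C,.022,.03)
E
```

```text
shift [ 0.17 -0.12  5.74] pos [ 0.439  -0.4105  0.0764] yt 0.01 zt [ 0.003 -0.003 -1.   ]
[273.8368977  237.62259528]
face (np.float64(274.0), np.float64(240.9)) [ 252  211   44   51 1451] [ 0.4381 -0.4113  0.022 ]
```

>>> move_arm:
  series: [4.4,0,-0.1,3,0,0,0,4.4,0,0,2,0,0,0,4.4,0,0,0.7,0,0,0,4.4,0,0,0,0,0,0,4.4,0,0,0,0,0,0]

```text
time: 25.0
tool_pos: [0.437, -0.4098, 0.0176]
tcp_rot: [2.221, 2.22, -0.0]
wrist_force: [-0.2, -0.1, -0.2]
width: 0.516
grip_force: 0.0
```

>>> move_arm:
  series: [2.5,0,0,0,0,0,0,2.5,0,0,0,0,0,0,2.5,0,0,0,0,0,0,2.5,0,0,0,0,0,0]

```text
time: 25.5
tool_pos: [0.4372, -0.41, 0.018]
tcp_rot: [2.22, 2.22, -0.0]
wrist_force: [0.4, 0.6, 6.2]
width: 0.328
grip_force: 39.7
```

>>> move_arm:
  series: [2.5,0,0,-3,0,0,0,2.5,0,0,-5,0,0,0,2.5,0,0,-5,0,0,0,2.5,0,0,-3.2,0,0,0,2.5,3,0.9,0,0,0,0]

```text
time: 26.12
tool_pos: [0.4471, -0.3821, 0.183]
tcp_rot: [2.219, 2.213, -0.0]
wrist_force: [0.9, -0.1, -1.4]
width: 0.329
grip_force: 39.5
```

>>> move_arm:
  series: [2.5,5.5,1.5,0,0,0,0,2.5,5.5,1.5,0,0,0,0,2.5,5.5,1.5,0,0,0,0,2.5,5.5,1.6,0,0,0,0,2.5,5.5,1.6,0,0,0,0]

```text
time: 26.75
tool_pos: [0.5224, -0.1024, 0.1785]
tcp_rot: [-2.222, -2.221, 0.0]
wrist_force: [0.6, 0.2, -0.3]
width: 0.331
grip_force: 39.5
```

>>> move_arm:
  series: [2.5,5.5,1.6,0,0,0,0,2.5,2.8,0.7,0,0,0,0,2.5,0,0,2,0,0,0,2.5,0,0,1.5,0,0,0,2.5,0,0,0,0,0,0]

```text
time: 27.38
tool_pos: [0.5437, -0.0214, 0.1417]
tcp_rot: [-2.22, -2.218, 0.004]
wrist_force: [-0.6, -0.0, -0.3]
width: 0.326
grip_force: 39.5
```

>>> move_arm:
  series: [2.5,0,0,0,0,0,0,2.5,0,0,0,0,0,0]

```text
time: 27.62
tool_pos: [0.5461, -0.0217, 0.1446]
tcp_rot: [2.222, 2.22, 0.001]
wrist_force: [0.2, -0.5, -0.3]
width: 0.327
grip_force: 39.5
```

```bash
python3 - <<'E'
from h import *
go(.5464,-.0218,.1235)
C=cam("wrist"); im=np.ascontiguousarray(read_camera("wrist")[:,:,::-1]); cv2.imwrite("pics/w10.png",im)
D=(-.0793,np.array([.5312,.0198]))
for i in (2,4): print(i,px(C,[*des(P[i],D),.112]).round(1))
print("m1",px(C,[*des(P[1],D),.126]))
for c,s in blobs(im.max(2)<60,150): print(c.round(1),s)
E
```

```text
shift [-0.01  0.03  2.11] pos [ 0.5461 -0.0217  0.1446] yt -0.05 zt [ 0.001 -0.    -1.   ]
2 [289.1 107.6]
4 [382.9 195.1]
m1 [282.73904256 194.17472022]
[290.5 107.2] [ 255   70   72   75 4196]
[381.6 112.7] [ 363   80   59   74 1441]
[282.9 187.5] [ 250  155   67   71 2873]
[381.9 195.4] [ 350  164   66   63 3114]
[276.3 364.1] [   14   228   525   192 37781]
[367.3 259.6] [ 339  236   63   56 2113]
```

View pics/w10.png

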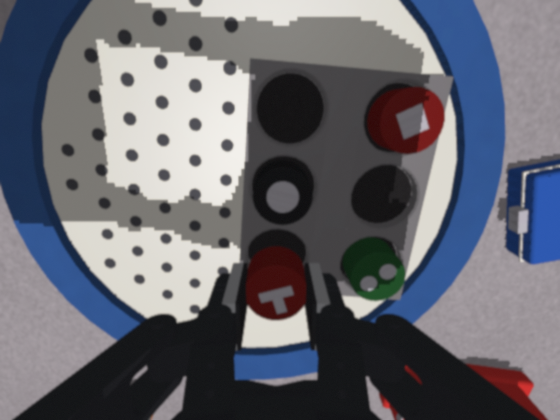

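Mount4 is in pocket3 (373,268) and mount1 is in pocket1 (282,190). Mount3 is hovering over pocket0, aligned, so I'll lower it.

>>> move_arm:
  series: [2.5,0,0.03,1.2,0,0,0,2.5,0,0,0.9,0,0,0,2.5,0,0,0,0,0,0,2.5,0,0,0,0,0,0]

```text
time: 28.18
tool_pos: [0.5455, -0.0212, 0.1221]
tcp_rot: [-2.221, -2.221, 0.001]
wrist_force: [-0.6, 0.3, -1.2]
width: 0.326
grip_force: 41.4
```

>>> move_arm:
  series: [4.0,0,0,0,0,0,0,4.0,0,0,0,0,0,0,4.0,0,0,0,0,0,0]

```text
time: 28.55
tool_pos: [0.5459, -0.0212, 0.1228]
tcp_rot: [2.222, 2.221, 0.0]
wrist_force: [-0.7, -1.3, -0.9]
width: 0.471
grip_force: 0.0
```

>>> move_arm:
  series: [4.0,0,0,-2,0,0,0,4.0,0,0,-4,0,0,0,4.0,0,0,-4,0,0,0,5,0,0,0,0,0,0]

```text
time: 29.05
tool_pos: [0.5487, -0.0215, 0.2274]
tcp_rot: [2.217, 2.217, 0.009]
wrist_force: [0.7, -0.1, 0.0]
width: 0.587
grip_force: 0.0
```

```bash
python3 - <<'E'
from h import *
C=cam("wrist"); im=np.ascontiguousarray(read_camera("wrist")[:,:,::-1]); cv2.imwrite("pics/w11.png",im)
n=px(C,[.5464,-.0225,.126]); print(n)
hsv=cv2.cvtColor(im,cv2.COLOR_BGR2HSV)
m=cv2.inRange(hsv,(0,120,20),(6,255,255))|cv2.inRange(hsv,(172,120,20),(180,255,255))
topface(m,100,n,C,.126,.03)
im=np.ascontiguousarray(read_camera("top")[:,:,::-1]);items(im,cam("top")); cv2.imwrite("pics/top3.png",im)
go(.395,-.25,.2)
E
```

```text
[271.58755065 217.42806241]
face (np.float64(271.5), np.float64(218.2)) [ 253  193   37   43 1014] [ 0.5463 -0.0232  0.126 ]
blob [349.  179.8] [ 23  22 419] [ 69.  72. 217.] [ 0.6924 -0.2217  0.022 ]
blob [407.5 216. ] [ 17  14 181] [ 94. 216. 237.] [ 0.5771 -0.4103  0.022 ]
blob [382.3 229.5] [13 12 79] [ 93. 103. 108.] [ 0.5304 -0.3285  0.022 ]
blob [409.1 237.6] [ 18  15 140] [199. 195. 198.] [ 0.5066 -0.4136  0.022 ]
blob [337.3 243. ] [ 12  11 101] [149. 214. 228.] [ 0.4821 -0.1844  0.022 ]
blob [383.4 254.3] [ 13  11 111] [155. 214. 228.] [ 0.4505 -0.3307  0.022 ]
blob [357.5 271.8] [ 17  15 174] [218. 224. 225.] [ 0.3926 -0.2485  0.022 ]
blob [385.7 274.3] [12 10 88] [ 63.  84. 115.] [ 0.3875 -0.3371  0.022 ]
shift [-22.88 -15.1    2.3 ] pos [ 0.546  -0.0212  0.2232] yt -0.01 zt [ 0.001 -0.    -1.   ]
```

>>> move_arm:
  series: [6,-4.6,-3,0,0,0,0,6,-4.6,-3,0,0,0,0,6,-4.6,-3,0,0,0,0,6,-4.6,-3,0,0,0,0,6,-4.5,-3,2,0,0,0]

```text
time: 29.78
tool_pos: [0.3949, -0.2516, 0.2025]
tcp_rot: [2.22, 2.221, 0.0]
wrist_force: [0.1, -0.5, 0.3]
width: 0.701
grip_force: 0.0
```

>>> move_arm:
  series: [6,0,0,5,0,0,0,6,0,0,5,0,0,0,6,0,0,1,0,0,0,6,0,0,0,0,0,0,6,0,0,0,0,0,0]

```text
time: 30.4
tool_pos: [0.3973, -0.251, 0.0947]
tcp_rot: [2.219, 2.22, 0.001]
wrist_force: [0.1, 0.2, -0.1]
width: 0.706
grip_force: 0.0
```

```bash
python3 - <<'E'
from h import *
go(.395,-.25,.025)
C=cam("wrist"); im=np.ascontiguousarray(read_camera("wrist")[:,:,::-1]); cv2.imwrite("pics/w12.png",im)
n=px(C,[.395,-.25,.042]); print(n)
for c,s in blobs(im.min(2)>140,400): print(c,s,ray(C,*c,.042))
E
```

```text
shift [ 0.11 -0.25  6.97] pos [ 0.3973 -0.251   0.0947] yt 0.02 zt [ 0.003 -0.002 -1.   ]
[271.80661701 239.48979158]
[261.40288925 257.11717496] [240 242  52  27 623] [ 0.38819436 -0.26241473  0.042     ]
```

View pics/w12.png

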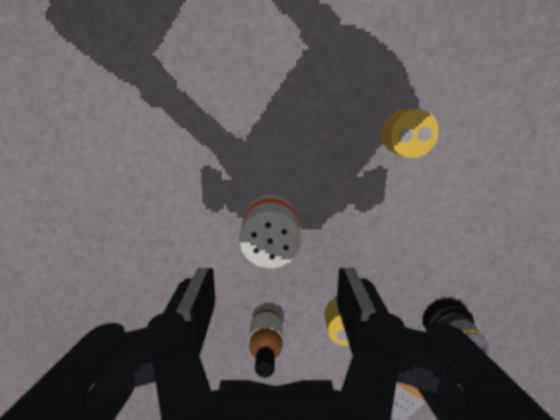

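>>> move_arm:
  series: [6,0.05,-0.25,3,0,0,0,6,0,0,2.5,0,0,0,6,0,0,1.2,0,0,0,6,0,0,0,0,0,0,6,0,0,0,0,0,0]

```text
time: 31.08
tool_pos: [0.3944, -0.2504, 0.027]
tcp_rot: [2.22, 2.22, 0.001]
wrist_force: [1.2, -0.7, 0.6]
width: 0.701
grip_force: 0.0
```

>>> move_arm:
  series: [3.5,0,0,0,0,0,0,3.5,0,0,0,0,0,0,3.5,0,0,0,0,0,0,3.5,0,0,0,0,0,0]

```text
time: 31.58
tool_pos: [0.3943, -0.2504, 0.0271]
tcp_rot: [2.22, 2.22, 0.001]
wrist_force: [-0.1, 0.7, 6.3]
width: 0.453
grip_force: 40.1
```

```bash
python3 - <<'E'
from h import *
D=(-.0793,np.array([.5312,.0198]))
for n,v in dict(can=(-.052,-.052),block=(-.055,0),obj=(-.052,.052)).items(): print(n,des(v,D).round(4))
s=read_state();print(s["width"],s["grip_force"],s["tool_pos"])
E
```

```text
can [ 0.4752 -0.0279]
block [0.4764 0.0242]
obj [0.4835 0.0758]
0.45254538347699463 40.146024227142334 [ 0.39428837 -0.25040738  0.02707986]
```

>>> move_arm:
  series: [3.5,0,0,-3,0,0,0,3.5,0,0,-5,0,0,0,3.5,0,0,-5,0,0,0,3.5,0,0,-2.5,0,0,0,3.5,3,1,0,0,0,0]

```text
time: 32.2
tool_pos: [0.4051, -0.2217, 0.1843]
tcp_rot: [2.22, 2.213, 0.002]
wrist_force: [-0.6, 0.7, -0.5]
width: 0.451
grip_force: 40.5
```

>>> move_arm:
  series: [3.5,5,1.8,0,0,0,0,3.5,5,1.8,0,0,0,0,3.5,5,1.8,0,0,0,0,3.5,4.25,1.7,0,0,0,0,3.5,0,0,2,0,0,0]

```text
time: 32.83
tool_pos: [0.4768, -0.0246, 0.1624]
tcp_rot: [2.215, 2.224, 0.006]
wrist_force: [0.7, -0.4, -0.9]
width: 0.451
grip_force: 40.5
```

>>> move_arm:
  series: [3.5,0,0,1.8,0,0,0,3.5,0,0,1,0,0,0,3.5,0,0,0,0,0,0,3.5,0,0,0,0,0,0]

```text
time: 33.33
tool_pos: [0.4746, -0.0278, 0.1332]
tcp_rot: [2.222, 2.22, 0.001]
wrist_force: [0.0, -0.6, 0.2]
width: 0.453
grip_force: 40.5
```

>>> move_arm:
  series: [3.5,0,0,0.4,0,0,0,3.5,0,0,0.15,0,0,0,3.5,0,0,0,0,0,0,3.5,0,0,0,0,0,0]

```text
time: 33.83
tool_pos: [0.4744, -0.0272, 0.1274]
tcp_rot: [2.222, 2.221, 0.0]
wrist_force: [0.2, 0.8, -0.7]
width: 0.457
grip_force: 40.5
```

>>> move_arm:
  series: [4.8,0,0,0.03,0,0,0,4.8,0,0,0,0,0,0,4.8,0,0,0,0,0,0,4.8,0,0,-3,0,0,0,4.8,0,0,-5,0,0,0]

```text
time: 34.45
tool_pos: [0.4725, -0.027, 0.2057]
tcp_rot: [-2.219, -2.218, 0.005]
wrist_force: [1.4, -0.2, 0.3]
width: 0.564
grip_force: 0.0
```

>>> move_arm:
  series: [5,-4,0.7,-2,0,0,0,5,-5.5,1,0,0,0,0,5,-5.5,1,0,0,0,0,5,-5.5,1,0,0,0,0,5,-5.5,1,0,0,0,0]

```text
time: 35.08
tool_pos: [0.5215, -0.2891, 0.2271]
tcp_rot: [2.222, 2.221, 0.0]
wrist_force: [0.9, 0.0, -0.0]
width: 0.584
grip_force: 0.0
```

>>> move_arm:
  series: [5,-4,0.8,0,0,0,0,5,0,0,5,0,0,0,5,0,0,4,0,0,0,5,0,0,0,0,0,0,5,0,0,0,0,0,0]

```text
time: 35.7
tool_pos: [0.5301, -0.3277, 0.1384]
tcp_rot: [2.22, 2.22, 0.001]
wrist_force: [0.6, -0.3, 1.3]
width: 0.582
grip_force: 0.0
```

```bash
python3 - <<'E'
from h import *
go(.532,-.33,.025)
C=cam("wrist"); im=np.ascontiguousarray(read_camera("wrist")[:,:,::-1]); cv2.imwrite("pics/w13.png",im)
for z,r in ((.05,.0085),(.038,.014),(.012,.019),(0,.019)): print(z,px(C,[.532,-.33,z]).round(1), (px(C,[.532+r,-.33,z])-px(C,[.532-r,-.33,z]))[0].round(1))
im=np.ascontiguousarray(read_camera("top")[:,:,::-1]);items(im,cam("top")); cv2.imwrite("pics/top4.png",im)
E
```

```text
shift [-0.22  0.17 11.34] pos [ 0.5301 -0.3277  0.1384] yt -0.0 zt [ 0.001 -0.001 -1.   ]
0.05 [278.1 224.8] 22.8
0.038 [277.9 219.4] 35.8
0.012 [277.7 209.3] 44.2
0 [277.6 205.2] 42.5
blob [390.7 241.7] [  128   140 14005] [94. 96. 72.] [ 0.4915 -0.3547  0.022 ]
blob [342.8 240.5] [ 36  33 656] [142. 180. 195.] [ 0.4909 -0.2018  0.022 ]
```

View pics/w13.png

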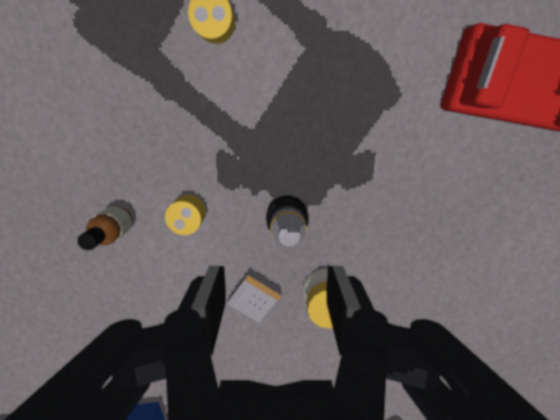

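The objective's nose is at (289,238), about 10 mm from where I predicted, so it may have been nudged. Re-measuring from closer.

>>> move_arm:
  series: [5,-1.1,1.0,2,0,0,0,5,0,0,2,0,0,0,5,0,0,0,0,0,0,5,0,0,0,0,0,0,5,0,0,0,0,0,0]

```text
time: 36.42
tool_pos: [0.5397, -0.3384, 0.098]
tcp_rot: [2.22, 2.22, 0.0]
wrist_force: [0.6, 0.2, 0.6]
width: 0.587
grip_force: 0.0
```

```bash
python3 - <<'E'
from h import *
go(.540,-.339,.026)
C=cam("wrist"); im=np.ascontiguousarray(read_camera("wrist")[:,:,::-1]); cv2.imwrite("pics/w14.png",im)
for z,r in ((.05,.0085),(.038,.014),(.012,.019),(0,.019)): print(z,px(C,[.540,-.339,z]).round(1), (px(C,[.54+r,-.339,z])-px(C,[.54-r,-.339,z]))[0].round(1))
for c,s in blobs(im[:,:,:].min(2)>125,60): 
    if 230<c[0]<330 and c[1]<290: print("nose",c,s,ray(C,*c,.05))
for c,s in blobs(im.max(2)<60,60):
    if 230<c[0]<330 and c[1]<300: print("cap",c,s)
E
```

```text
shift [-0.06  0.02  7.2 ] pos [ 0.5397 -0.3384  0.098 ] yt -0.0 zt [ 0.001 -0.001 -1.   ]
0.05 [276.1 244.9] 27.2
0.038 [276.1 237.4] 42.4
0.012 [276.  223.8] 51.5
0 [275.9 218.4] 49.2
nose [241.28358209  17.64179104] [235  10  13  16  67] [ 0.52249799 -0.21472574  0.05      ]
nose [256.11594203  24.75362319] [251  19  12  12  69] [ 0.52987236 -0.21786442  0.05      ]
nose [253.63636364  41.        ] [248  34  14  16 110] [ 0.52845856 -0.22518278  0.05      ]
nose [249.3490566   63.87735849] [244  56  12  16 106] [ 0.52598142 -0.23585365  0.05      ]
nose [257.00862069  74.48275862] [245  70  25  10 116] [ 0.52988661 -0.24095325  0.05      ]
nose [271.3   83.94] [265  74  12  20 100] [ 0.53740437 -0.24558648  0.05      ]
cap [276.51271186 209.34639831] [252 195  51  38 944]
```

>>> move_arm:
  series: [5,-0.05,0.1,3,0,0,0,5,0,0,2.5,0,0,0,5,0,0,1.5,0,0,0,5,0,0,0,0,0,0,5,0,0,0,0,0,0]

```text
time: 37.1
tool_pos: [0.5411, -0.3393, 0.0281]
tcp_rot: [2.22, 2.22, 0.001]
wrist_force: [0.4, 0.1, 1.3]
width: 0.581
grip_force: 0.0
```

>>> move_arm:
  series: [2.2,0,0,0,0,0,0,2.2,0,0,0,0,0,0,2.2,0,0,0,0,0,0,2.2,0,0,0,0,0,0]

```text
time: 37.6
tool_pos: [0.5413, -0.3395, 0.0285]
tcp_rot: [2.22, 2.219, 0.001]
wrist_force: [-0.5, -0.1, 5.8]
width: 0.31
grip_force: 39.9
```

>>> move_arm:
  series: [2.2,0,0,-3,0,0,0,2.2,0,0,-5,0,0,0,2.2,0,0,-5,0,0,0,2.2,0,0,-5,0,0,0,2.2,3,-0.4,0,0,0,0]

```text
time: 38.22
tool_pos: [0.5392, -0.3117, 0.2131]
tcp_rot: [2.216, 2.211, 0.003]
wrist_force: [1.0, -0.1, -0.6]
width: 0.31
grip_force: 39.6
```

>>> move_arm:
  series: [2.2,5.5,-0.8,0,0,0,0,2.2,5.5,-0.8,0,0,0,0,2.2,5.5,-0.8,0,0,0,0,2.2,5.5,-0.8,0,0,0,0,2.2,5.5,-0.7,0,0,0,0]

```text
time: 38.85
tool_pos: [0.4962, -0.032, 0.2065]
tcp_rot: [-2.222, -2.22, 0.001]
wrist_force: [1.3, 1.1, -0.8]
width: 0.309
grip_force: 39.6
```

>>> move_arm:
  series: [2.2,5.5,-0.7,0,0,0,0,2.2,4,-0.6,0,0,0,0,2.2,1.5,-0.2,2,0,0,0,2.2,0,0,3,0,0,0,2.2,0,0,2.3,0,0,0]

```text
time: 39.48
tool_pos: [0.4811, 0.0767, 0.1324]
tcp_rot: [-2.22, -2.222, 0.002]
wrist_force: [0.3, -0.6, -1.7]
width: 0.308
grip_force: 39.6
```

>>> move_arm:
  series: [2.2,0,0,0,0,0,0,2.2,0,0,0,0,0,0]

```text
time: 39.72
tool_pos: [0.4826, 0.0762, 0.1346]
tcp_rot: [2.222, 2.221, 0.001]
wrist_force: [-1.1, 0.2, -1.7]
width: 0.307
grip_force: 39.6
```

>>> move_arm:
  series: [2.2,0,0,0.4,0,0,0,2.2,0,0,0.15,0,0,0,2.2,0,0,0,0,0,0,2.2,0,0,0,0,0,0]

```text
time: 40.22
tool_pos: [0.4825, 0.0763, 0.1287]
tcp_rot: [2.222, 2.221, 0.0]
wrist_force: [-0.4, 0.7, -0.6]
width: 0.314
grip_force: 39.6
```

```bash
python3 - <<'E'
from h import *
im=read_camera("scene")[:,:,::-1]; cv2.imwrite("pics/s3.png",cv2.resize(im[130:260,190:340],None,fx=4,fy=4,interpolation=cv2.INTER_CUBIC))
E
```

```text
(no output)
```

View pics/s3.png

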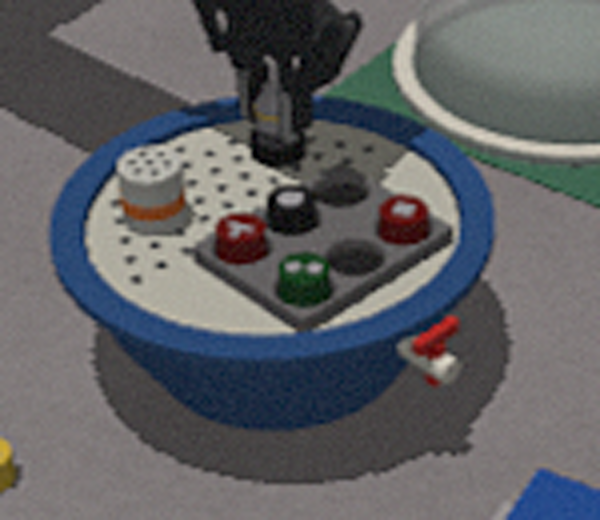

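>>> move_arm:
  series: [4.2,0,0,0.03,0,0,0,4.2,0,0,0,0,0,0,4.2,0,0,0,0,0,0,4.2,0,0,-3,0,0,0,4.2,0,0,-5,0,0,0]

```text
time: 40.9
tool_pos: [0.4805, 0.076, 0.2068]
tcp_rot: [-2.219, -2.219, 0.007]
wrist_force: [1.3, 0.3, 0.8]
width: 0.494
grip_force: 0.0
```

>>> move_arm:
  series: [5.2,-3,0.2,-1,0,0,0,5.2,-5.5,0.3,0,0,0,0,5.2,-5.5,0.3,0,0,0,0,5.2,-5.5,0.3,0,0,0,0,5.2,-5.5,0.3,0,0,0,0]

```text
time: 41.52
tool_pos: [0.4963, -0.1755, 0.2185]
tcp_rot: [2.221, 2.221, 0.001]
wrist_force: [1.0, -0.0, -0.9]
width: 0.61
grip_force: 0.0
```

>>> move_arm:
  series: [5.2,-5.5,0.3,0,0,0,0,5.2,-5.5,0.3,0,0,0,0,5.2,-5.5,0.3,0,0,0,0,5.2,-5.5,0.3,4,0,0,0,5.2,-1.9,0.3,4,0,0,0]

```text
time: 42.15
tool_pos: [0.5114, -0.4121, 0.1416]
tcp_rot: [2.222, 2.216, -0.0]
wrist_force: [0.1, -0.0, -0.3]
width: 0.602
grip_force: 0.0
```

>>> move_arm:
  series: [5.2,0,0,2,0,0,0,5.2,0,0,0,0,0,0,5.2,0,0,0,0,0,0,5.2,0,0,0,0,0,0]

```text
time: 42.65
tool_pos: [0.5124, -0.4082, 0.1239]
tcp_rot: [2.218, 2.22, 0.001]
wrist_force: [0.7, 0.2, 0.2]
width: 0.609
grip_force: 0.0
```

```bash
python3 - <<'E'
from h import *
go(.510,-.414,.012)
C=cam("wrist"); im=np.ascontiguousarray(read_camera("wrist")[:,:,::-1]); cv2.imwrite("pics/w15.png",im)
n=px(C,[.510,-.414,.012]); print(n)
hsv=cv2.cvtColor(im,cv2.COLOR_BGR2HSV)
for th in (135,150):
  for c,s in blobs(im.min(2)>th,250): print(th,c.round(1),s)
for c,s in blobs(cv2.inRange(hsv,(8,90,60),(22,255,255)),30): print("brass",c.round(1),s,ray(C,*c,.012).round(4))
E
```

```text
shift [-0.55 -0.27 11.19] pos [ 0.5124 -0.4082  0.1239] yt 0.06 zt [ 0.003 -0.002 -1.   ]
[272.40802025 218.42662559]
brass [193.1 115.8] [170  95  48  44 183] [ 0.4517 -0.3336  0.012 ]
brass [191.5 116.8] [180 102  23  31 104] [ 0.4504 -0.3344  0.012 ]
brass [101.1 127.2] [ 80 110  37  37 695] [ 0.3825 -0.3418  0.012 ]
brass [299.4 180.7] [279 166  42  31 318] [ 0.5313 -0.3825  0.012 ]
brass [361.  222.8] [334 198  56  55 787] [ 0.5829 -0.4178  0.012 ]
```

View pics/w15.png

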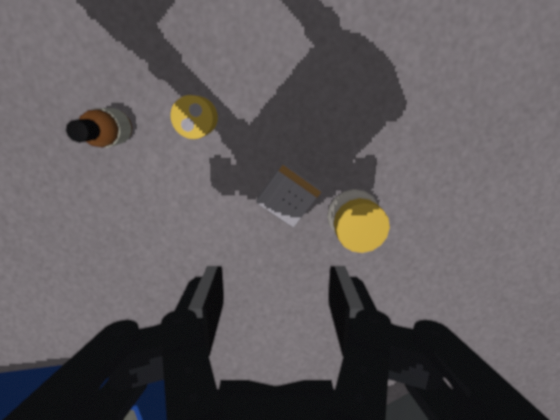

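```bash
python3 - <<'E'
from h import *
C=cam("wrist")
q=np.array([ray(C,*u,.012)[:2] for u in ((281,166),(321,191),(296,226),(257,203))])
print(q.round(4),q.mean(0).round(4))
for i in range(4):
    e=q[(i+1)%4]-q[i]; print(np.linalg.norm(e).round(4),np.degrees(np.arctan2(e[1],e[0])).round(1))
print("jar",ray(C,361,226,.036))
go(*q.mean(0),.012)
E
```

```text
[[ 0.5166 -0.3708]
 [ 0.5486 -0.3908]
 [ 0.5293 -0.4206]
 [ 0.4975 -0.4008]] [ 0.523  -0.3958]
0.0377 -32.0
0.0355 -122.9
0.0375 148.1
0.0355 57.4
jar [ 0.57607451 -0.41149544  0.036     ]
shift [ 1.28  1.05 11.17] pos [ 0.5122 -0.4083  0.1237] yt 0.05 zt [ 0.003 -0.002 -1.   ]
```

The block was knocked: it is now centred at (289,196) → (0.523,-0.396), with sides at -32°/57.5°. The jar is close on its -32° side, so I'll grip along 57.5°.

>>> move_arm:
  series: [5.2,1.28,1.05,0,0,0,0,5.2,0,0,0,0,0,-10.6,5.2,0,0,0,0,0,-10.6,5.2,0,0,0,0,0,-10.6,5.2,0,0,0,0,0,-10.6]

```text
time: 43.32
tool_pos: [0.5224, -0.3944, 0.122]
tcp_rot: [1.258, 2.878, 0.0]
wrist_force: [0.3, -0.0, 0.1]
width: 0.609
grip_force: 0.0
```

>>> move_arm:
  series: [5.2,0,0,3,0,0,-10.6,5.2,0,0,2,0,0,-4.5,5.2,0,0,0,0,0,0,5.2,0,0,0,0,0,0]

```text
time: 43.82
tool_pos: [0.5225, -0.3953, 0.0725]
tcp_rot: [0.88, 3.014, -0.001]
wrist_force: [0.6, 0.5, 0.6]
width: 0.61
grip_force: 0.0
```

```bash
python3 - <<'E'
from h import *
go(.523,-.3958,.011)
C=cam("wrist"); im=np.ascontiguousarray(read_camera("wrist")[:,:,::-1]); cv2.imwrite("pics/w16.png",im)
c=np.array([.523,-.3958]); a=np.radians(57.5); ex=np.array([np.cos(a),np.sin(a)])*.019; ey=np.array([-ex[1],ex[0]])
for i,j in ((1,1),(1,-1),(-1,-1),(-1,1)): 
    p=px(C,[*(c+i*ex+j*ey),.012]); print(p.round(1)); cv2.circle(im,tuple(int(v) for v in p),3,(0,0,255),1)
cv2.imwrite("pics/w16.png",im[100:,100:460])
E
```

```text
shift [-0.06 -0.01  6.15] pos [ 0.5225 -0.3953  0.0725] yt 57.44 zt [ 0.001 -0.001 -1.   ]
[305.6 210.2]
[304.  263.3]
[248.3 263.3]
[246.6 210.3]
```

View pics/w16.png

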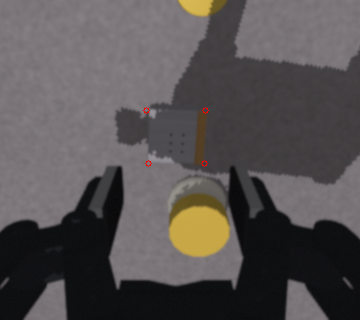

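>>> move_arm:
  series: [5.2,-0.05,0.15,3,0,0,0,5.2,0,0,2,0,0,0,5.2,0,0,1,0,0,0,5.2,0,0,0,0,0,0,5.2,0,0,0,0,0,0]

```text
time: 44.5
tool_pos: [0.5233, -0.395, 0.0123]
tcp_rot: [0.879, 3.015, -0.001]
wrist_force: [0.9, -0.1, -0.8]
width: 0.609
grip_force: 0.0
```

>>> move_arm:
  series: [3,0,0,0,0,0,0,3,0,0,0,0,0,0,3,0,0,0,0,0,0,3,0,0,0,0,0,0]

```text
time: 45.0
tool_pos: [0.5236, -0.3953, 0.0129]
tcp_rot: [0.879, 3.014, -0.002]
wrist_force: [-1.5, 0.1, 5.7]
width: 0.426
grip_force: 40.3
```

>>> move_arm:
  series: [3,0,0,-3,0,0,0,3,0,0,-5,0,0,0,3,0,0,-5,0,0,0,3,0,0,-4,0,0,10.6,3,0,0,0,0,0,10.6]

```text
time: 45.62
tool_pos: [0.5249, -0.3962, 0.1866]
tcp_rot: [1.424, 2.791, -0.003]
wrist_force: [0.1, 0.1, -1.0]
width: 0.429
grip_force: 40.1
```

>>> move_arm:
  series: [3,0,0,0,0,0,10.6,3,0,0,0,0,0,10.6,3,0,0,0,0,0,10.6,3,0,0,0,0,0,9,3,2.5,-0.3,0,0,0,0]

```text
time: 46.25
tool_pos: [0.5213, -0.3696, 0.1807]
tcp_rot: [-2.308, -2.13, 0.0]
wrist_force: [-1.1, 0.2, -1.2]
width: 0.426
grip_force: 40.1
```

```bash
python3 - <<'E'
from h import *
go(.4764,.0242,.15)
E
```

```text
shift [38.89 -7.62  3.08] pos [ 0.5213 -0.3696  0.1807] yt -4.59 zt [-0.001  0.    -1.   ]
```

>>> move_arm:
  series: [3,5.5,-1.1,0,0,0,0,3,5.5,-1.1,0,0,0,0,3,5.5,-1.1,0,0,0,0,3,5.5,-1.1,0,0,0,0,3,5.5,-1.1,0,0,0,0]

```text
time: 46.88
tool_pos: [0.487, -0.088, 0.181]
tcp_rot: [-2.304, -2.134, -0.0]
wrist_force: [0.0, 1.4, -1.4]
width: 0.428
grip_force: 40.1
```

>>> move_arm:
  series: [3,5.5,-1.1,0,0,0,0,3,4.5,-0.8,0,0,0,0,3,1.4,-0.2,0,0,0,0,3,0,0,0,0,0,0,3,0,0,0,0,0,0]

```text
time: 47.5
tool_pos: [0.4765, 0.0237, 0.1814]
tcp_rot: [2.307, 2.132, -0.001]
wrist_force: [-0.1, -0.4, -1.5]
width: 0.429
grip_force: 40.1
```

```bash
python3 - <<'E'
from h import *
go(.4764,.0242,.1134)
im=np.ascontiguousarray(read_camera("wrist")[:,:,::-1]); cv2.imwrite("pics/w17.png",im)
E
```

```text
shift [ 0.05 -0.01  6.8 ] pos [0.4765 0.0237 0.1814] yt -4.51 zt [-0.    -0.001 -1.   ]
```

View pics/w17.png

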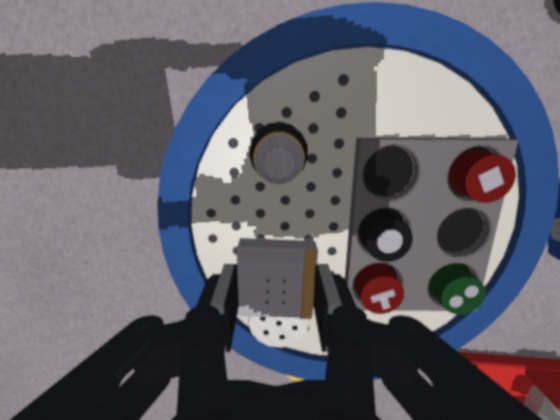

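>>> move_arm:
  series: [3,0,0,2.5,0,0,0,3,0,0,2.5,0,0,0,3,0,0,1.2,0,0,0,3,0,0,0.4,0,0,0,3,0,0,0,0,0,0]

```text
time: 48.18
tool_pos: [0.477, 0.0241, 0.1158]
tcp_rot: [2.308, 2.131, 0.0]
wrist_force: [0.2, 0.6, -1.0]
width: 0.43
grip_force: 40.1
```

>>> move_arm:
  series: [3,0,0,0,0,0,0,3,0,0,0,0,0,0]

```text
time: 48.42
tool_pos: [0.4772, 0.0245, 0.1163]
tcp_rot: [2.306, 2.132, 0.002]
wrist_force: [0.9, -0.3, -0.8]
width: 0.429
grip_force: 40.1
```

>>> move_arm:
  series: [3,0,0,0.25,0,0,0,3,0,0,0,0,0,0,3,0,0,0,0,0,0]

```text
time: 48.8
tool_pos: [0.4765, 0.0245, 0.113]
tcp_rot: [-2.307, -2.132, 0.0]
wrist_force: [-0.2, 0.4, -1.1]
width: 0.43
grip_force: 40.2
```

>>> move_arm:
  series: [4.8,0,0,0,0,0,0,4.8,0,0,0,0,0,0,4.8,0,0,0,0,0,0]

```text
time: 49.18
tool_pos: [0.4766, 0.0245, 0.1131]
tcp_rot: [2.307, 2.132, 0.0]
wrist_force: [-0.3, -0.1, 0.1]
width: 0.566
grip_force: 0.0
```

>>> move_arm:
  series: [4.8,0,0,-2,0,0,0,4.8,0,0,-4,0,0,0,4.8,0,0,-5,0,0,0,4.8,0,0,-4,0,0,0,4.8,0,0,0,0,0,0]

```text
time: 49.8
tool_pos: [0.4792, 0.0245, 0.2675]
tcp_rot: [2.303, 2.128, 0.01]
wrist_force: [0.4, 0.6, 0.3]
width: 0.561
grip_force: 0.0
```

```bash
cat > chk.py <<'E'
from h import *
D=(-.0793,np.array([.5312,.0198]))
C=cam("wrist"); im=np.ascontiguousarray(read_camera("wrist")[:,:,::-1]); cv2.imwrite("pics/chk.png",im)
hsv=cv2.cvtColor(im,cv2.COLOR_BGR2HSV)
red=cv2.inRange(hsv,(0,120,20),(6,255,255))|cv2.inRange(hsv,(172,120,20),(180,255,255)); grn=cv2.inRange(hsv,(50,90,20),(85,255,255))
for i,m in ((5,red),(0,red),(3,grn)):
    w=des(P[i],D); n=px(C,[*w,.126]); print(i,"expected",n.round(1),w.round(4)); topface(m,60,n,C,.126,.03)
for nm,v,z in (("can",(-.052,-.052),.142),("block",(-.055,0),.112),("nose",(-.052,.052),.15)): print(nm,px(C,[*des(v,D),z]).round(1))
for c,s in blobs(cv2.inRange(hsv,(8,90,60),(22,255,255)),60): print("brass/band",c.round(1),s)
go(.479,.4165,.26)
E
python3 chk.py
python3 - <<'E'
from h import *
im=np.ascontiguousarray(read_camera("top")[:,:,::-1]);cv2.imwrite("pics/top5.png",im);C=cam("top")
sub=np.zeros(im.shape[:2],bool); sub[185:295,100:205]=1
w=((im.min(2)>150)&sub).astype(np.uint8)
cn=max(cv2.findContours(w,cv2.RETR_EXTERNAL,cv2.CHAIN_APPROX_NONE)[0],key=len); e=cv2.fitEllipse(cn); print("lid",e,ray(C,*e[0],.011))
for c,s in blobs((im.max(2)<60)&sub,30): print("knob",c,s,ray(C,*c,.127))
E
```

```text
5 expected [419.6 156.7] [0.6077 0.0548]
face (np.float64(417.0), np.float64(154.8)) [396 138  42  37 948] [0.6054 0.0566 0.126 ]
0 expected [349.2 244. ] [ 0.5464 -0.0225]
face (np.float64(347.0), np.float64(241.7)) [330 224  34  34 715] [ 0.5444 -0.02    0.126 ]
3 expected [407.2 243.8] [ 0.6012 -0.0269]
face (np.float64(404.0), np.float64(240.7)) [386 224  36  34 711] [ 0.598  -0.0234  0.126 ]
can [274.6 262.6]
block [271.2 198.3]
nose [274.6 147.2]
brass/band [287.9 197.7] [285 179   7  39 207]
brass/band [273.7 235.6] [255 231  39  15 162]
brass/band [289.8 324.9] [280 314  21  19 130]
shift [39.09 -2.96  0.49] pos [0.4777 0.0245 0.2649] yt -4.51 zt [ 0.004 -0.    -1.   ]
lid ((148.1033477783203, 246.7458038330078), (84.80455017089844, 103.17778778076172), 34.602455139160156) [0.45341471 0.42063266 0.011     ]
knob [143.79120879 235.42857143] [137 230  13  12  91] [0.47154436 0.40751718 0.127     ]
```

>>> move_arm:
  series: [8.5,5.5,-0.4,0,0,0,0,8.5,5.5,-0.4,0,0,0,0,8.5,5.5,-0.4,0,0,0,0,8.5,5.5,-0.4,0,0,0,0,8.5,5.5,-0.4,0,0,0,0]
  grip_force: 80

```text
time: 50.52
tool_pos: [0.4769, 0.3014, 0.2603]
tcp_rot: [-2.306, -2.132, 0.006]
wrist_force: [0.0, -0.5, -0.2]
width: 0.998
grip_force: 0.0
```

>>> move_arm:
  series: [8.5,5.5,-0.4,0,0,0,0,8.5,4.5,-0.4,0,0,0,4.5,8.5,1.6,-0.1,3,0,0,0,8.5,0,0,0,0,0,0,8.5,0,0,0,0,0,0]

```text
time: 51.15
tool_pos: [0.4791, 0.4154, 0.2317]
tcp_rot: [2.389, 2.04, -0.005]
wrist_force: [0.3, 0.0, 0.4]
width: 0.991
grip_force: 0.0
```

```bash
python3 - <<'E'
from h import *
go(.4785,.416,.105)
C=cam("wrist"); im=np.ascontiguousarray(read_camera("wrist")[:,:,::-1]); cv2.imwrite("pics/w18.png",im)
n=px(C,[.4785,.416,.127]); print(n, px(C,[.4785,.416,.089]), px(C,[.4785+.018,.416,.127])-px(C,[.4785-.018,.416,.127]))
for c,s in blobs(im.max(2)<60,150): print(c.round(1),s)
E
```

```text
shift [ 0.08 -0.04 12.67] pos [0.4791 0.4154 0.2317] yt -9.02 zt [-0.002 -0.002 -1.   ]
[275.01927083 214.07400856] [275.1577173  200.59335833] [44.91157069 -6.74234617]
[285.7  40.2] [262  30  45  20 454]
[275.4 207.3] [ 252  180   48   56 2116]
[258.6 356.9] [    0   203   560   217 52715]
```

>>> move_arm:
  series: [8.5,0,0,4,0,0,0,8.5,0,0,4,0,0,0,8.5,0,0,3,0,0,0,8.5,0,0,1.5,0,0,0,8.5,0,0,0,0,0,0]

```text
time: 51.82
tool_pos: [0.4796, 0.4157, 0.1078]
tcp_rot: [2.39, 2.039, -0.002]
wrist_force: [-0.1, -0.2, 0.7]
width: 0.996
grip_force: 0.0
```

>>> move_arm:
  series: [3,0,0,0,0,0,0,3,0,0,0,0,0,0,3,0,0,0,0,0,0,3,0,0,0,0,0,0,3,0,0,0,0,0,0]

```text
time: 52.45
tool_pos: [0.4803, 0.4173, 0.1098]
tcp_rot: [-2.389, -2.04, -0.004]
wrist_force: [-0.3, 0.5, 7.0]
width: 0.393
grip_force: 80.4
```

>>> move_arm:
  series: [3,0,0,0,0,0,0,3,0,0,0,0,0,0]

```text
time: 52.7
tool_pos: [0.4803, 0.4173, 0.1098]
tcp_rot: [-2.389, -2.04, -0.004]
wrist_force: [-0.9, -1.5, 6.5]
width: 0.398
grip_force: 80.4
```

>>> move_arm:
  series: [3,0,0,-0.7,0,0,0,3,0,0,-2,0,0,0,3,0,0,-4,0,0,0,3,0,0,-5,0,0,0,3,0,0,-5,0,0,0]

```text
time: 53.32
tool_pos: [0.4792, 0.4161, 0.2767]
tcp_rot: [2.389, 2.04, -0.001]
wrist_force: [0.6, 0.5, -3.7]
width: 0.399
grip_force: 80.4
```

>>> move_arm:
  series: [3,0,0,-3,0,0,4.5,3,0,0,0,0,0,4.5,3,0,0,0,0,0,0,3,0,0,0,0,0,0]

```text
time: 53.82
tool_pos: [0.4791, 0.4161, 0.3042]
tcp_rot: [2.54, 1.848, -0.003]
wrist_force: [0.6, -0.5, -5.0]
width: 0.398
grip_force: 80.5
```

```bash
python3 - <<'E'
from h import *
s=read_state();print(s["wrist_force"],s["torque"]);go(.5312,.0205,.30)
E
```

```text
[ 0.57064984 -0.45652045 -4.97713328] [-0.06418211 -0.00986183  0.00100452]
shift [-36.03  17.14   0.45] pos [0.4791 0.4161 0.3042] yt -17.94 zt [-0.001 -0.001 -1.   ]
```

>>> move_arm:
  series: [3,0,0,0,0,0,-9,3,0,0,0,0,0,-9,3,-2,0.3,0,0,0,0,3,-4,0.5,0,0,0,0,3,-5,0.7,0,0,0,0]

```text
time: 54.45
tool_pos: [0.4943, 0.3048, 0.3042]
tcp_rot: [2.222, 2.221, -0.002]
wrist_force: [0.7, -0.7, -4.0]
width: 0.4
grip_force: 80.5
```

>>> move_arm:
  series: [3,-5,0.7,0,0,0,0,3,-5,0.7,0,0,0,0,3,-5,0.7,0,0,0,0,3,-5,0.7,0,0,0,0,3,-4.5,0.5,0,0,0,0]

```text
time: 55.08
tool_pos: [0.5268, 0.0587, 0.3046]
tcp_rot: [2.224, 2.218, -0.002]
wrist_force: [1.8, -0.6, -5.0]
width: 0.397
grip_force: 80.5
```

>>> move_arm:
  series: [3,-3,0.3,0,0,0,0,3,-1,0.1,0,0,0,0,3,0,0,0,0,0,0,3,0,0,0,0,0,0,3,0,0,0,0,0,0]

```text
time: 55.7
tool_pos: [0.5314, 0.0225, 0.3049]
tcp_rot: [-2.22, -2.222, -0.0]
wrist_force: [-1.2, -0.4, -5.3]
width: 0.391
grip_force: 80.6
```

```bash
python3 - <<'E'
from h import *
s=read_state();print(s["wrist_force"],s["width"]);go(.5312,.0205,.2128)
im=np.ascontiguousarray(read_camera("wrist")[:,:,::-1]); C=cam("wrist")
# lid rim and bowl visible? fit white lid flange
cn=max(cv2.findContours(((im.min(2)>150)).astype(np.uint8),cv2.RETR_EXTERNAL,cv2.CHAIN_APPROX_NONE)[0],key=len); print(cv2.boundingRect(cn))
E
```

```text
[-1.17050984 -0.44900172 -5.27616841] 0.3910233434517771
shift [-0.2  -0.02  9.21] pos [0.5314 0.0225 0.3049] yt 0.06 zt [-0.  0. -1.]
(196, 19, 124, 20)
```

>>> move_arm:
  series: [3,-0.15,0,2,0,0,0,3,0,0,3,0,0,0,3,0,0,2.2,0,0,0,3,0,0,1,0,0,0,3,0,0,0,0,0,0]

```text
time: 56.38
tool_pos: [0.5307, 0.0201, 0.2215]
tcp_rot: [-2.22, -2.22, 0.003]
wrist_force: [0.3, -0.3, -3.0]
width: 0.398
grip_force: 80.4
```

>>> move_arm:
  series: [3,0,0,0.3,0,0,0,3,0,0,0,0,0,0,3,0,0,0,0,0,0]

```text
time: 56.75
tool_pos: [0.532, 0.02, 0.2207]
tcp_rot: [2.221, 2.221, 0.002]
wrist_force: [-0.3, -0.1, -4.4]
width: 0.397
grip_force: 80.4
```

>>> move_arm:
  series: [3,0,0,0.4,0,0,0,3,0,0,0.2,0,0,0,3,0,0,0,0,0,0,3,0,0,0,0,0,0]

```text
time: 57.25
tool_pos: [0.5315, 0.02, 0.2139]
tcp_rot: [-2.222, -2.221, 0.0]
wrist_force: [0.2, 0.4, -4.7]
width: 0.394
grip_force: 80.4
```

>>> move_arm:
  series: [3,0,0,0.15,0,0,0,3,0,0,0,0,0,0,3,0,0,0,0,0,0]

```text
time: 57.62
tool_pos: [0.5318, 0.02, 0.2128]
tcp_rot: [2.221, 2.221, 0.001]
wrist_force: [0.5, -0.7, -2.5]
width: 0.394
grip_force: 81.1
```

>>> move_arm:
  series: [3,0,0,0.1,0,0,0,3,0,0,0,0,0,0,4.5,0,0,0,0,0,0,6.5,0,0,0,0,0,0,8.5,0,0,0,0,0,0]

```text
time: 58.25
tool_pos: [0.5317, 0.02, 0.2113]
tcp_rot: [2.222, 2.221, 0.0]
wrist_force: [0.8, -1.1, 0.1]
width: 0.927
grip_force: 0.0
```

>>> move_arm:
  series: [8.5,0,0,0,0,0,0,8.5,0,0,0,0,0,0,8.5,0,0,-4,0,0,0,8.5,0,0,-5,0,0,0,8.5,0,0,-3,0,0,0]

```text
time: 58.88
tool_pos: [0.5324, 0.02, 0.3344]
tcp_rot: [2.22, 2.219, 0.004]
wrist_force: [0.3, 0.5, -0.2]
width: 0.993
grip_force: 0.0
```

>>> move_arm:
  series: [8.5,5.5,0,0,0,0,0,8.5,5.5,0,0,0,0,0,8.5,5.5,0,0,0,0,0,8.5,5.5,0,0,0,0,0,8.5,5.5,0,0,0,0,0]

```text
time: 59.5
tool_pos: [0.5315, 0.2967, 0.3315]
tcp_rot: [2.221, 2.221, 0.001]
wrist_force: [1.0, -0.7, -0.2]
width: 0.995
grip_force: 0.0
```

>>> move_arm:
  series: [8.5,5.5,0,0,0,0,0,8.5,5.5,0,0,0,0,0,8.5,0,0,0,0,0,0]

```text
time: 59.88
tool_pos: [0.5307, 0.4086, 0.3302]
tcp_rot: [-2.216, -2.225, 0.001]
wrist_force: [0.5, -1.1, -0.7]
width: 0.997
grip_force: 0.0
```

```bash
python3 - <<'E'
from h import *
im=np.ascontiguousarray(read_camera("top")[:,:,::-1]);cv2.imwrite("pics/top6.png",im);C=cam("top")
for f in ("top0","top6"):
    im=cv2.imread(f"pics/{f}.png"); sub=np.zeros(im.shape[:2],bool); sub[170:275,220:330]=1
    w=((im.min(2)>185)&sub).astype(np.uint8)
    cn=max(cv2.findContours(w,cv2.RETR_EXTERNAL,cv2.CHAIN_APPROX_NONE)[0],key=len); e=cv2.fitEllipse(cn); print(f,e,ray(C,*e[0],.114).round(4))
    k=np.zeros(im.shape[:2],bool); k[205:227,262:286]=im[205:227,262:286].max(2)<75
    for c,s in blobs(k,20): print("knob",c.round(1),s[4],ray(C,*c,.228).round(4))
im=np.ascontiguousarray(read_camera("scene")[:,:,::-1]);cv2.imwrite("pics/s6.png",im)
for f in ("scene0","s6"):
    im=cv2.imread(f"pics/{f}.png"); sub=np.zeros(im.shape[:2],bool); sub[130:240,195:322]=1
    for c,s in blobs((im.min(2)>165)&sub,300): print(f,"rim",c.round(1),s)
    k=np.zeros(im.shape[:2],bool); k[130:165,240:275]=im[130:165,240:275].max(2)<60
    for c,s in blobs(k,50): print("knob",c.round(1),s)
E
```

```text
top0 ((273.364990234375, 221.43711853027344), (87.97142791748047, 89.56786346435547), 90.88114929199219) [0.5285 0.0208 0.114 ]
knob [273.  215.2] 132 [0.5246 0.0211 0.228 ]
top6 ((274.4287109375, 221.7071075439453), (88.5512466430664, 89.85853576660156), 96.39875030517578) [0.5278 0.0176 0.114 ]
knob [274.1 215.3] 127 [0.5245 0.0181 0.228 ]
scene0 rim [256.8 200. ] [203 170 111  46 590]
knob [256.5 146.8] [248 136  18  22 316]
s6 rim [255.6 200.3] [202 170 111  46 581]
knob [255.4 146.8] [247 136  18  23 330]
```

The lid is back within 3 mm of its starting place and level (same rim box in the scene view). Handing in.

```bash
python3 -c "
from workcell import *
print(finish_job())"
```

```text
the job is handed in; nothing more can be done
None
```

The job is handed in, but the hand-in call returned no verdict: mount1, mount3 and mount4 are in pockets 1, 0 and 3, the canister, block and objective are on the plate, and the lid is back on level within about 3 mm of centre; I viewed 17 pictures, over the limit of 14.

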